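# Lock the dropper-bottle carrier for transport

### The job

Of the three small dropper bottles on the wooden carrier, one stands out in front of its bay. Push it upright into the row between its two neighbours, nudging them apart without toppling any, until all three stand behind the line of the lock bar. Then slide the lock by its upright grip all the way to its end stop, so that the bar closes the front of the bay; leave the cup, tape roll, tin lid and mallet alone.

Things in the scene. Friction and masses are not known exactly. Their poses are not given: they have to be found in the camera images.
- rack: Lacquered plywood bottle carrier, fixed to the worktop. Origin: underside of its 6 mm base, under the lock bar's line, midway between the bay's side walls. x points into the bay (from its open front to its back wall), y along the row towards the side where the lock is parked. Base of bay and apron: x -80 to +65 mm, y -86 to +86 mm; an arm 60 mm wide bears the lock's track on to y +260 mm.
- rack_bay (a point): Centre of the bay's floor, top of the base (6 mm above the worktop), where the middle bottle's foot belongs, 29.5 mm behind the lock bar's line; carrier axes. In carrier x, y: back wall's face at x +54 mm, side walls' faces at y -66.5 and +66.5 mm, reaching forward to x -13 mm; walls 10 mm thick, tops 46 to 50 mm above the worktop. Smooth: bottles slide easily.
- lock (a joint): Travel of the lock in m along the carrier's -y: 0 = fully open (parked), 0.136 = end stop, bar across the whole front of the bay. It starts at 0 to 0.02, stays where it is left and takes about 2 N plus a little drag. Its bar is round, 10 mm thick, axis 34 mm above the worktop at carrier x = 0; at 0 it is out of the bay.
- lock_grip (a point): Centre of the head of the lock's upright black grip, 86 mm above the worktop. Head 22 mm diameter, 81 to 97 mm up; neck 18 mm diameter, 53 to 75 mm up; steel carriage 34 x 30 mm below, top 45 mm up. At the end stop this point lies at carrier x 0, y +93 mm. Pinch it from above along carrier x (along y a finger would meet the end bottle), or push it from its +y side.
- bottle_a_mid (a point): Dropper bottle, 41 mm diameter, 106 mm tall with cap, about 90 g; the point is on its axis, 40 mm above its foot; z up the bottle. Straight body up to 80 mm (88 mm on the tallest). Any of the three may be the one out in front (28 to 50 mm before the bar's line); the other two stand in the bay with 26 to 34 mm between them: the third must part them. Best pushed low, under 50 mm.
- bottle_b_mid (a point): Dropper bottle, 41 mm diameter, 110 mm tall with cap, about 90 g; the point is on its axis, 40 mm above its foot; z up along the bottle.
- bottle_c_mid (a point): Dropper bottle, 41 mm diameter, 114 mm tall with cap, about 90 g; the point is on its axis, 40 mm above its foot; z up along the bottle.
- mix_cup: Clear mixing cup, 89 mm wide, 108 mm tall, standing behind the carrier; origin at the centre of its foot. Bystander.
- tape: Roll of tape, 104 mm wide, 25 mm high, lying to the right of the carrier; origin at the centre of its underside. Bystander.
- tin_lid: Round tin lid, 93 mm wide, 7 mm high, lying to the left; origin at the centre of its underside. Bystander.
- mallet1: Mallet, 269 mm long, 48 mm high, lying to the right in front; origin at the middle of its underside. Bystander.
There are look-alikes about, which are no part of the job. What is shaped like the part that bears bottle_a_mid but red or turquoise is not meant.

How it is judged:
By the outcome, as a careful person would: the job done as asked, in the order asked, and still so for the second after the job is handed in, with the robot touching nothing.
It also fails if it takes over 56 s, if anything falls off the work surface, if the arm or the gripper's body presses on something with over 40 N, if the wrist force passes 120 N, or if a joint passes its speed limit or range.

### The arm

A 6-joint arm with a two-finger parallel gripper is mounted at the origin on a cart in front of the work surface, level with it; the furniture and walls round the work are solid. World frame = base frame: x ahead of the robot, y to its left, z up, the work surface at z = 0. Lengths are in m, angles in rad, forces in N, time in s.
With the tool pointing down it reaches from about 0.3 to 0.875 m from the base axis. Payload 6.4 kg.
Tool frame: the origin (TCP) lies midway between the tips of the shut fingers; the grasp point (between the pads) lies 19 mm behind it (bot.grip_depth is the distance from the TCP to the grasp point, in m); x points along the fingers, y is the direction in which the jaws open and shut, and the axes are right-handed (so a half turn about x gives the same grasp; the last joint's range is limited). The gripper opens to 85 mm and grips with 20 to 120 N. Pads are 22 mm wide; open, the fingers measure 114 mm over their backs; the gripper's body (76 mm by 85 mm) begins 54 mm behind the grasp point. The pads swing forward as they close: fully open they stand 13 mm farther back than shut.
Start: joints at [1.095, 0.181, 1.607, -0, 1.354, -0.206], TCP at [0.153, 0.554, 0.21] pointing down, gripper open.
Joint ranges: [-2.99, 2.99], [-0.89, 2.07], [0.3, 2.58], [-1.14, 4.28], [0, 2.63], [-3.12, 3.12]. Speed limits (rad/s): [2.57, 2.57, 3.01, 3.14, 3.14, 3.14].

### API

Orientations are given as a unit quaternion [x, y, z, w].
In Python, from rig import status, get_image, bot, spot_in gives the robot as it stands.
- The arm moves only by the tool step_arm, never from a script. Its argument "targets" is a list of rows, each an object of numbers: "hand": the opening, from -1 (shut) to 1 (fully open), so that 0 is half open; "tx", "ty", "tz": the shift along the tool's x, y, z in mm; "ax", "ay", "az": the turn, a rotation vector about the tool's x, y, z in rad. In form: [{"hand": .., "tx": .., "ty": .., "tz": .., "ax": .., "ay": .., "az": ..}, ...]. A call has 1 to 5 rows; each row is the pose to reach, as a shift and turn from the pose commanded when the call began, along the tool's axes at that moment; what a row does not reach only later rows make up. A row lasts 1/12 s, in which the tool goes at most 41.7 mm and 7.16 degrees, less where a joint would pass 70% of its speed; a pose out of reach is approached as far as the arm can. A call with a gripper value outside its range is refused whole. The fingers move at their own pace and stop on an object; "grip_force" is the grip in N (left out, the last holds). Time passes only in rows, so rows that repeat a pose let the fingers close. It gives the time, the measured TCP pose, the force and the opening at its end, in the units of the state.
- status.observe(): the state, without advancing time (a new reading comes with each control period).
- get_image(name): name is "scene" or "side" or "wrist"; returns a dict with "pixels" (480x640x3 uint8, red, green, blue), "z_map" (480x640 float32, m along the optical axis (not along the pixel's ray), 0 where there is no reading), "fx", "fy", "cx", "cy" (pixels), "k1" (the pictures are not rectified: a ray, as slopes to the right and down, at radius r is drawn at 1 + k1 r^2 times it, then the intrinsics apply), "extrinsics" (4x4, takes a point from world to camera coordinates); the wrist camera has in their place "hand_eye" (4x4, takes a point from camera to tool coordinates, whose origin is the TCP and whose axes are the tool frame's). Camera axes: x right, y up, looking along -z (the intrinsics and any distortion apply to the point x, -y, -z); pixel columns grow to the right and rows downward; lengths in m; the calibration is good to about 2 mm. A picture is of the moment at which its call begins: read the wrist's pose just before it.
- bot.close_job(): hands the job in, once; it reports no verdict.
Trained networks look in the newest picture that a camera, given by its name, has taken for a name from the list of things; names that differ only in an ending like _2 or _b are one class to them, and where a whole thing is asked for, a point or a joint stands for the part that bears it (a point fixed in the world has none). Each returns a list of dicts, best first, with "p" (0 to 1); they miss things now and then, are a little off and sometimes report something else, mostly with a low value. They report only what shows in the picture. A call takes as long as a camera call. They do not tell look-alikes from the thing itself.
- spot_in(camera, name): "point" ([x, y, z] in m, in world coordinates, good to about 4 mm: the middle of the surface that is visible of it).
The state is a dict: "time_s": time; "qpos": joint angles; "joint_velocities": joint speeds; "joint_torque": joint torques, N m; "ee_pos": TCP position; "tcp_rot": TCP orientation; "wrist_force": force on the tool from outside, world axes, zero at the start; "torque": the same for the moment, N m; "gripper_width": finger opening in m.
Only numpy, scipy, OpenCV 4.12 (cv2) and the standard library are available. Lean on these libraries where they do the work, as an engineer would, in place of code of your own. Each camera call takes 0.05 s, during which the arm holds its last target.

## Working session

There is one attempt and no reset: what is moved stays moved. The work goes in short steps, Python scripts to look and compute and a tool call to move; the robot and the scene stay as the last step left them, time stands still between calls to the robot, and variables do not carry over. Pictures are saved under pics/ and viewed, and the job is handed in when it is done.

Besides the shell and the picture viewer there is one more tool, called by a JSON object that holds its "api" and its "payload". step_arm: Moves the arm, as the interface text tells. Its arguments: {"type":"object","properties":{"targets":{"type":"array","items":{"type":"object","properties":{"hand":{"type":"number"},"tx":{"type":"number"},"ty":{"type":"number"},"tz":{"type":"number"},"ax":{"type":"number"},"ay":{"type":"number"},"az":{"type":"number"}}}},"grip_force":{"type":"number"}},"required":["targets"]}

```bash
ls; mkdir -p pics; cat > h.py <<'E'
import numpy as np, cv2
from rig import status,get_image,bot,spot_in
def save(im,n,crop=None,s=1):
    p=im['pixels'][:,:,::-1]
    if crop: x0,y0,x1,y1=crop; p=p[y0:y1,x0:x1]
    if s!=1: p=cv2.resize(p,None,fx=s,fy=s,interpolation=cv2.INTER_CUBIC)
    cv2.imwrite('pics/'+n+'.png',p)
def world(im,u,v,z=None):
    # via depth
    d=im['z_map'][int(v),int(u)] if z is None else z
    K=np.array([[im['fx'],0,im['cx']],[0,im['fy'],im['cy']],[0,0,1]])
    a=cv2.undistortPoints(np.array([[[u,v]]],float),K,np.array([im['k1'],0,0,0.]))[0,0]
    return inv(im)@np.array([a[0]*d,-a[1]*d,-d,1])
def inv(im): return np.linalg.inv(im['extrinsics'])
def on_z(im,u,v,h):
    a=world(im,u,v,0.5);b=world(im,u,v,1.0)
    t=(h-a[2])/(b[2]-a[2]); return (a+t*(b-a))[:3]
def proj(im,p):
    c=im['extrinsics']@np.append(p,1); a=c[0]/-c[2]; b=-c[1]/-c[2]; r=a*a+b*b; k=1+im['k1']*r
    return np.array([a*k*im['fx']+im['cx'], b*k*im['fy']+im['cy']])
E
python3 - <<'E'
from h import *
for c in ['scene','side']:
    im=get_image(c); save(im,c+'0')
    for n in ['rack','lock','lock_grip','bottle_a_mid','mix_cup','tape','tin_lid','mallet1']:
        for d in spot_in(c,n): print(c,n,round(d['p'],2),np.round(d['point'],3),proj(im,d['point']).round())
print(status.observe())
E
```

```text
pics
scene rack 0.73 [0.558 0.033 0.013] [351. 261.]
scene lock_grip 0.8 [0.559 0.122 0.044] [334. 266.]
scene lock_grip 0.51 [0.556 0.032 0.011] [351. 261.]
scene bottle_a_mid 0.63 [ 0.584 -0.129  0.06 ] [371. 223.]
scene bottle_a_mid 0.58 [ 0.687 -0.048  0.051] [331. 227.]
scene bottle_a_mid 0.44 [ 0.401 -0.162  0.01 ] [427. 250.]
scene mix_cup 0.87 [0.773 0.179 0.074] [263. 243.]
scene tin_lid 0.7 [0.471 0.488 0.006] [278. 361.]
side rack 0.6 [ 0.544 -0.09   0.006] [336. 291.]
side lock 0.58 [0.561 0.104 0.045] [308. 244.]
side lock_grip 0.73 [0.553 0.107 0.041] [305. 246.]
side lock_grip 0.54 [ 0.65 -0.27  0.02] [415. 312.]
side bottle_a_mid 0.94 [ 0.518 -0.257  0.063] [363. 309.]
side bottle_a_mid 0.74 [ 0.684 -0.075  0.052] [381. 260.]
side bottle_a_mid 0.67 [ 0.41  -0.191  0.054] [303. 310.]
side bottle_a_mid 0.56 [ 0.587 -0.155  0.075] [365. 274.]
side mix_cup 0.74 [0.77  0.14  0.074] [366. 216.]
side mix_cup 0.63 [ 0.547 -0.09   0.004] [337. 292.]
side tape 0.82 [ 0.647 -0.273  0.021] [415. 313.]
side tin_lid 0.58 [0.473 0.486 0.004] [237. 216.]
side mallet1 0.75 [ 0.34  -0.292  0.037] [292. 354.]
{'time_s': 0.9, 'qpos': array([ 1.09470455e+00,  1.80745583e-01,  1.60698679e+00, -1.43290533e-05,
        1.35383785e+00, -2.06279391e-01]), 'joint_velocities': array([ 0.00206207, -0.00183545, -0.00157931, -0.00176771, -0.00072816,
       -0.00013932]), 'joint_torque': array([ 3.75268542e-05, -4.44818866e+01, -3.51688850e+01, -2.95955124e-04,
        5.97497201e-04, -1.49608343e-05]), 'ee_pos': array([0.15324895, 0.55421509, 0.20992548]), 'tcp_rot': array([ 0.09510873,  0.70067481, -0.0950971 ,  0.70068944]), 'wrist_force': array([-0.76863899, -0.30037006,  0.08320773]), 'torque': array([ 0.03683608,  0.02500202, -0.02580835]), 'gripper_width': 0.08535103847334638}
```

View pics/scene0.png

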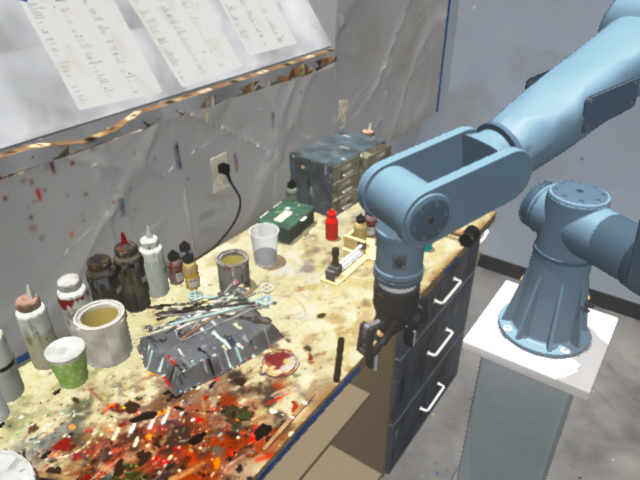

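View pics/side0.png

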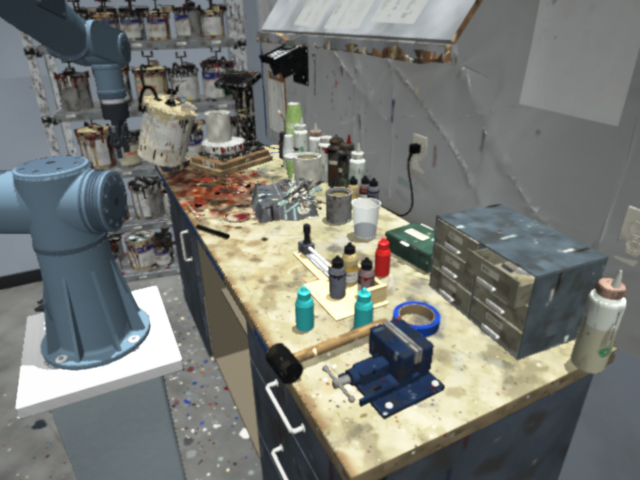

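```bash
python3 - <<'E'
from h import *
im=get_image('side'); save(im,'side1',(270,200,430,340),5)
np.save('side.npy',im,allow_pickle=True)
im=get_image('scene'); save(im,'scene1',(300,200,440,300),5); np.save('scene.npy',im,allow_pickle=True)
E
```

```text
(no output)
```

View pics/side1.png

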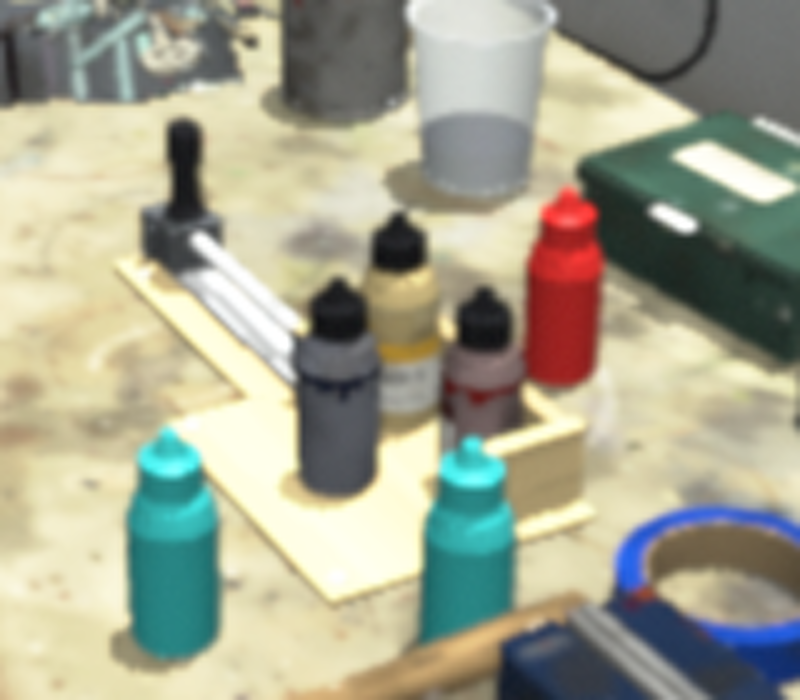

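View pics/scene1.png

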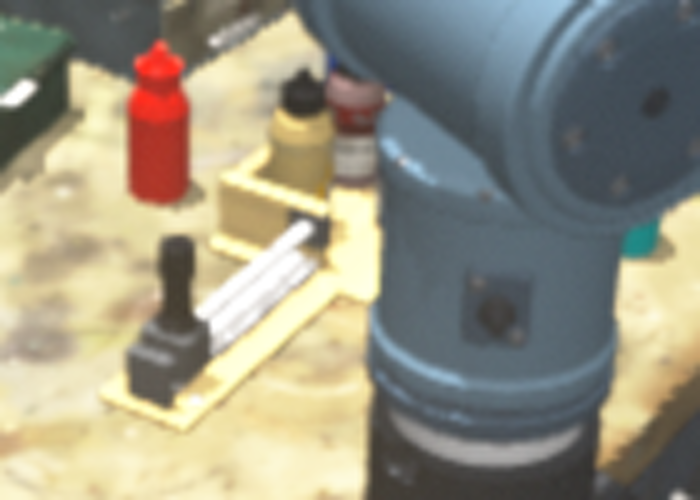

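```bash
cat > fit.py <<'E'
from h import *
from scipy.optimize import least_squares
S=np.load('side.npy',allow_pickle=True).item();C=np.load('scene.npy',allow_pickle=True).item()
print('cams',inv(S)[:3,3].round(3),inv(C)[:3,3].round(3))
f=lambda a,b:(270+a/5,200+b/5)
g=lambda a,b:(300+a/5,200+b/5)
obs=[(S,f(337,600),(-.08,-.086)),(S,f(172,420),(-.08,.086)),(S,f(118,262),(-.03,.26)),(S,f(592,512),(.065,-.086)),
(C,g(102,393),(.03,.26)),(C,g(182,428),(-.03,.26))]
def T(q,p): c,s=np.cos(q[2]),np.sin(q[2]); return np.array([q[0]+c*p[0]-s*p[1],q[1]+s*p[0]+c*p[1],p[2] if len(p)>2 else .006])
W=[on_z(im,u,v,.006) for im,(u,v),_ in obs]
r=least_squares(lambda q:np.concatenate([(T(q,o[2])-w)[:2] for o,w in zip(obs,W)]),[.55,-.08,0],loss='soft_l1',f_scale=.003)
print(r.x,(r.fun.reshape(-1,2)*1000).round(1))
E
python3 - <<'E'
from fit import *
q=r.x
for n,im,uv,h in [('gripS',S,f(184,130),.09),('gripC',C,g(177,243),.095),('front',S,f(338,482),.006),('tan',S,f(400,245),.1)]:
    w=on_z(im,*uv,h);d=w[:2]-q[:2];c,s=np.cos(q[2]),np.sin(q[2]);print(n,w.round(3),'carrier',(c*d[0]+s*d[1]).round(3),(-s*d[0]+c*d[1]).round(3))
E
```

```text
cams [ 0.082 -0.943  0.621] [-0.167  1.225  0.923]
[ 0.56663019 -0.10824107  0.02781913] [[-0.9  1.5]
 [-5.  -0.6]
 [-5.2  2.9]
 [ 3.6  0.2]
 [ 4.5 -0.5]
 [ 1.3 -4.3]]
gripS [0.569 0.128 0.09 ] carrier 0.009 0.236
gripC [0.562 0.112 0.095] carrier 0.002 0.22
front [ 0.536 -0.114  0.006] carrier -0.03 -0.004
tan [ 0.596 -0.068  0.1  ] carrier 0.03 0.04
```

```bash
cat >> h.py <<'E'
from scipy.spatial.transform import Rotation as R
def Rt(th,psi,sg):
    x=np.array([np.sin(th)*np.cos(psi),np.sin(th)*np.sin(psi),-np.cos(th)]);y=sg*np.array([-np.sin(psi),np.cos(psi),0])
    return np.column_stack([x,y,np.cross(x,y)])
def go(p,Rd):
    s=status.observe();R0=R.from_quat(s['tcp_rot']).as_matrix()
    t=R0.T@(np.array(p)-s['ee_pos'])*1000; a=R.from_matrix(R0.T@Rd).as_rotvec()
    print('now',s['time_s'],s['ee_pos'].round(4),'t',t.round(1),'|t|',np.linalg.norm(t).round(),'a',a.round(3),'deg',np.rad2deg(np.linalg.norm(a)).round(1))
E
python3 - <<'E'
from h import *
s=status.observe();print(R.from_quat(s['tcp_rot']).as_matrix().round(3))
im=get_image('wrist');print(im['hand_eye'].round(3),im['fx'])
for sg in(1,-1): go([.36,.15,.27],Rt(.0,.028,sg));go([.40,-.10,.27],Rt(.5,.028,sg))
E
```

```text
[[-0.     0.267  0.964]
 [ 0.     0.964 -0.267]
 [-1.     0.    -0.   ]]
[[-0.001  0.322 -0.947 -0.164]
 [ 1.     0.    -0.001 -0.   ]
 [-0.    -0.947 -0.322 -0.083]
 [ 0.     0.     0.     1.   ]] 364.42512062162905
now 1.05 [0.1533 0.5542 0.2099] t [ -60.1 -334.5  307. ] |t| 458.0 a [-0.298  0.     0.   ] deg 17.1
now 1.05 [0.1533 0.5542 0.2099] t [ -60.1 -564.8  412.2] |t| 702.0 a [-0.292 -0.496  0.074] deg 33.3
now 1.05 [0.1533 0.5542 0.2099] t [ -60.1 -334.5  307. ] |t| 458.0 a [ 2.844  0.    -0.   ] deg 162.9
now 1.05 [0.1533 0.5542 0.2099] t [ -60.1 -564.8  412.2] |t| 702.0 a [2.762 0.106 0.705] deg 163.5
```

{"api": "step_arm", "payload": {"targets": [{"hand":1,"tx":-60,"ty":-334,"tz":307,"ax":-0.3,"ay":0,"az":0},{"hand":0,"tx":-60,"ty":-334,"tz":307,"ax":-0.3,"ay":0,"az":0},{"hand":-0.3,"tx":-60,"ty":-334,"tz":307,"ax":-0.3,"ay":0,"az":0},{"hand":-0.4,"tx":-60,"ty":-334,"tz":307,"ax":-0.3,"ay":0,"az":0},{"hand":-0.4,"tx":-60,"ty":-334,"tz":307,"ax":-0.3,"ay":0,"az":0}]}}

```text
time_s: 1.47
ee_pos: [0.2463, 0.3717, 0.237]
tcp_rot: [-0.011, 0.707, 0.011, 0.707]
wrist_force: [1.6, 0.8, 0.2]
gripper_width: 0.0388
```

```bash
python3 - <<'E'
from h import *
s=status.observe();print(s['gripper_width'],s['wrist_force'])
go([.36,.15,.27],Rt(.0,.028,1));go([.38,-.10,.27],Rt(.4,.028,1))
E
```

```text
0.03875327096801978 [1.61320307 0.81957343 0.21503006]
now 1.4667 [0.2463 0.3717 0.237 ] t [ -32.9 -225.2  106.7] |t| 251.0 a [ 0.004  0.    -0.   ] deg 0.2
now 1.4667 [0.2463 0.3717 0.237 ] t [ -33.  -475.7  118.8] |t| 491.0 a [ 0.003 -0.4   -0.001] deg 22.9
```

{"api": "step_arm", "payload": {"targets": [{"hand":-0.4,"tx":-33,"ty":-476,"tz":119,"ay":-0.4},{"hand":-0.4,"tx":-33,"ty":-476,"tz":119,"ay":-0.4},{"hand":-0.4,"tx":-33,"ty":-476,"tz":119,"ay":-0.4},{"hand":-0.4,"tx":-33,"ty":-476,"tz":119,"ay":-0.4},{"hand":-0.4,"tx":-33,"ty":-476,"tz":119,"ay":-0.4}]}}

```text
schema error: expected keys hand, tx, ty, tz, ax, ay, az
```

```bash
python3 - <<'E'
from h import *
go([.38,-.10,.27],Rt(.4,.028,1))
E
```

```text
now 1.4667 [0.2463 0.3717 0.237 ] t [ -33.  -475.7  118.8] |t| 491.0 a [ 0.003 -0.4   -0.001] deg 22.9
```

{"api": "step_arm", "payload": {"targets": [{"hand":-0.4,"tx":-33,"ty":-476,"tz":119,"ax":0,"ay":-0.4,"az":0},{"hand":-0.4,"tx":-33,"ty":-476,"tz":119,"ax":0,"ay":-0.4,"az":0},{"hand":-0.4,"tx":-33,"ty":-476,"tz":119,"ax":0,"ay":-0.4,"az":0},{"hand":-0.4,"tx":-33,"ty":-476,"tz":119,"ax":0,"ay":-0.4,"az":0},{"hand":-0.4,"tx":-33,"ty":-476,"tz":119,"ax":0,"ay":-0.4,"az":0}]}}

```text
time_s: 1.88
ee_pos: [0.2984, 0.1815, 0.2492]
tcp_rot: [-0.01, 0.552, 0.014, 0.834]
wrist_force: [0.9, -0.1, 0.3]
gripper_width: 0.0258
```

```bash
python3 - <<'E'
from h import *
go([.38,-.10,.27],Rt(.4,.028,1))
E
```

```text
now 1.8833 [0.2984 0.1815 0.2492] t [   9.2 -284.3   73.9] |t| 294.0 a [ 0.007  0.002 -0.002] deg 0.4
```

{"api": "step_arm", "payload": {"targets": [{"hand":-0.4,"tx":9,"ty":-284,"tz":74,"ax":0,"ay":0,"az":0},{"hand":-0.4,"tx":9,"ty":-284,"tz":74,"ax":0,"ay":0,"az":0},{"hand":-0.4,"tx":9,"ty":-284,"tz":74,"ax":0,"ay":0,"az":0},{"hand":-0.4,"tx":9,"ty":-284,"tz":74,"ax":0,"ay":0,"az":0},{"hand":-0.4,"tx":9,"ty":-284,"tz":74,"ax":0,"ay":0,"az":0}]}}

```text
time_s: 2.3
ee_pos: [0.3462, 0.0326, 0.2608]
tcp_rot: [-0.008, 0.553, 0.012, 0.833]
wrist_force: [0.3, 0.5, -0.5]
gripper_width: 0.0256
```

{"api": "step_arm", "payload": {"targets": [{"hand":-0.4,"tx":3,"ty":-90,"tz":23,"ax":0,"ay":0,"az":0},{"hand":-0.4,"tx":3,"ty":-90,"tz":23,"ax":0,"ay":0,"az":0},{"hand":-0.4,"tx":3,"ty":-90,"tz":23,"ax":0,"ay":0,"az":0},{"hand":-0.4,"tx":3,"ty":-90,"tz":23,"ax":0,"ay":0,"az":0},{"hand":-0.4,"tx":3,"ty":-90,"tz":23,"ax":0,"ay":0,"az":0}]}}

```text
time_s: 2.72
ee_pos: [0.3706, -0.056, 0.2664]
tcp_rot: [-0.007, 0.554, 0.011, 0.832]
wrist_force: [-0.3, 0.1, -0.1]
gripper_width: 0.0257
```

```bash
cat >> h.py <<'E'
def wrist():
    s=status.observe();im=get_image('wrist')
    M=np.eye(4);M[:3,:3]=R.from_quat(s['tcp_rot']).as_matrix();M[:3,3]=s['ee_pos']
    im['extrinsics']=np.linalg.inv(M@im['hand_eye']);return im
E
python3 - <<'E'
from h import *
go([.38,-.10,.27],Rt(.4,.028,1))
im=wrist();save(im,'w1');np.save('w1.npy',im,allow_pickle=True)
for n in ['rack','lock_grip','bottle_a_mid']:
    for d in spot_in('wrist',n): print(n,round(d['p'],2),np.round(d['point'],3),proj(im,d['point']).round())
E
```

```text
now 2.7167 [ 0.3706 -0.056   0.2664] t [ -0.2 -44.2   9. ] |t| 45.0 a [-0.002 -0.004 -0.   ] deg 0.2
rack 0.74 [ 0.552 -0.041  0.004] [327. 226.]
lock_grip 0.79 [0.556 0.11  0.042] [443. 249.]
bottle_a_mid 0.98 [ 0.513 -0.238  0.065] [160. 231.]
bottle_a_mid 0.8 [ 0.683 -0.062  0.073] [310. 324.]
bottle_a_mid 0.77 [ 0.584 -0.141  0.075] [248. 279.]
bottle_a_mid 0.57 [ 0.402 -0.169  0.062] [202. 143.]
```

View pics/w1.png

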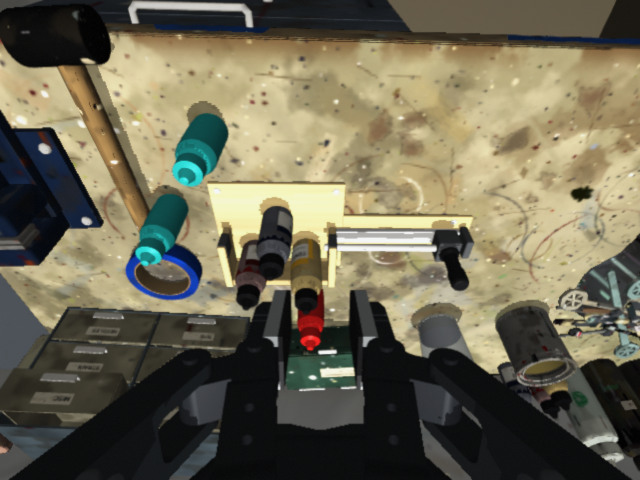

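```bash
python3 - <<'E'
from h import *
im=np.load('w1.npy',allow_pickle=True).item();save(im,'w1c',(195,165,355,315),5)
save(im,'w1d',(320,195,480,305),5)
E
```

```text
(no output)
```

View pics/w1c.png

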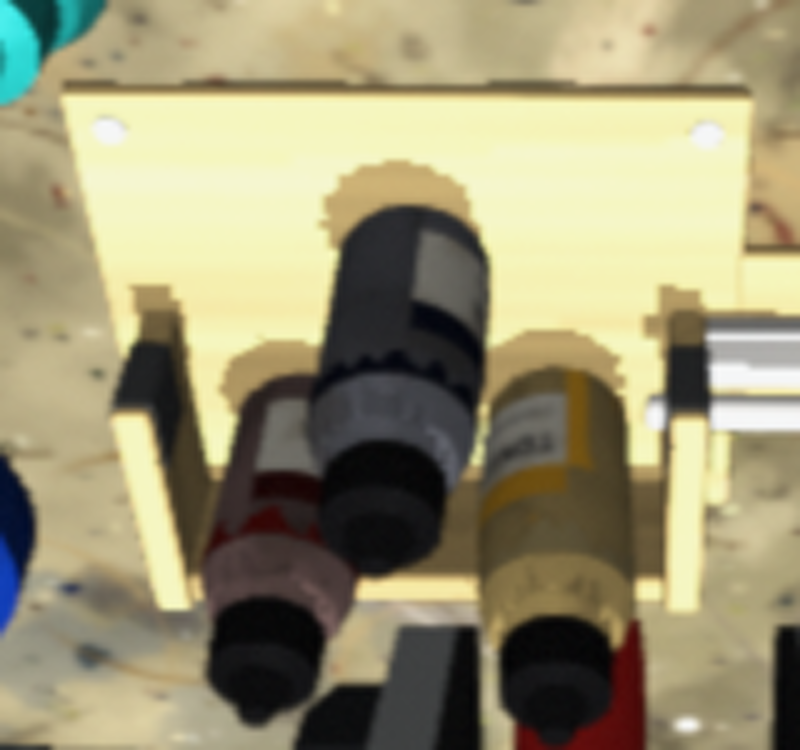

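View pics/w1d.png

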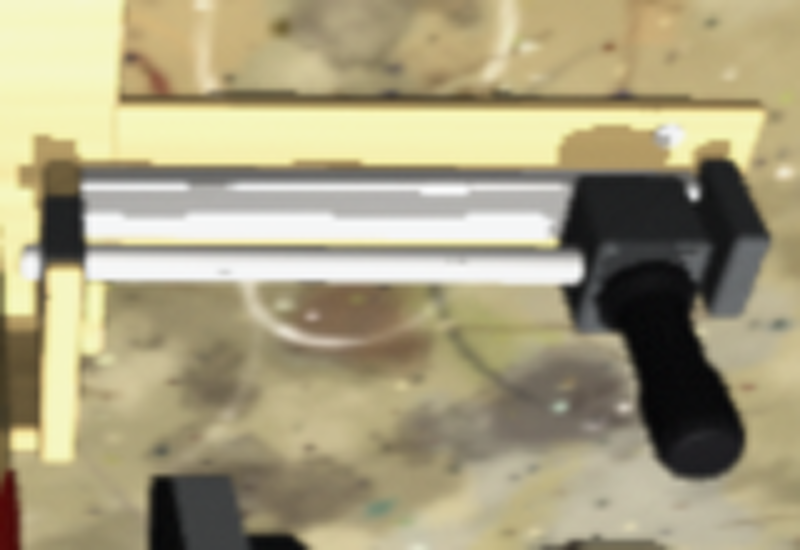

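```bash
cat > fit2.py <<'E'
from fit import *
Wm=np.load('w1.npy',allow_pickle=True).item()
k=lambda a,b:(195+a/5-.4,165+b/5-.4); l=lambda a,b:(320+a/5-.4,195+b/5-.4)
o2=[(Wm,k(65,95),(-.08,-.086)),(Wm,k(750,93),(-.08,.086)),(Wm,l(766,107),(-.03,.26))]
W2=[on_z(im,u,v,.006) for im,(u,v),_ in o2]
r2=least_squares(lambda q:np.concatenate([(T(q,o[2])-w)[:2] for o,w in zip(o2,W2)]),r.x)
print('wrist fit',r2.x,(r2.fun.reshape(-1,2)*1000).round(1))
q=r2.x
def car(w): d=w[:2]-q[:2];c,s=np.cos(q[2]),np.sin(q[2]);return np.array([c*d[0]+s*d[1],-s*d[0]+c*d[1]])
E
python3 - <<'E'
from fit2 import *
cam=inv(Wm)[:3,3];print(cam)
for n,uv in [('grey',k(415,207)),('tan',k(552,367)),('maroon',k(285,373))]:
    w=on_z(Wm,*uv,.006);d=(w-cam)[:2];d/=np.linalg.norm(d);c=w[:2]+.0205*d;print(n,c.round(4),car(c).round(4))
# depth-based: body points, cylinder fit
Z=Wm['z_map']
K=np.array([[Wm['fx'],0,Wm['cx']],[0,Wm['fy'],Wm['cy']],[0,0,1]])
vv,uu=np.mgrid[0:480,0:640];a=cv2.undistortPoints(np.stack([uu,vv],-1).reshape(-1,1,2).astype(float),K,np.array([Wm['k1'],0,0,0.])).reshape(480,640,2)
P=np.stack([a[...,0]*Z,-a[...,1]*Z,-Z,np.ones_like(Z)],-1)@inv(Wm).T;P=P[...,:3];np.save('P.npy',P)
for n,(u,v) in [('grey',(275,228)),('tan',(307,258)),('maroon',(249,262))]:
    m=np.zeros((480,640),bool);m[v-28:v+28,u-20:u+20]=1
    p=P[m]; p=p[(p[:,2]>.02)&(p[:,2]<.075)]
    w0=P[v,u]
    p=p[np.linalg.norm(p[:,:2]-w0[:2],axis=1)<.03]
    f=least_squares(lambda c:np.hypot(p[:,0]-c[0],p[:,1]-c[1])-.0205,[w0[0]+.02,w0[1]],loss='soft_l1',f_scale=.001)
    print(n,len(p),w0.round(3),f.x.round(4),car(f.x).round(4),np.median(abs(f.fun)))
# grip head
w=on_z(Wm,*l(705,440),.09);print('head',w,car(w)); 
for u,v in [(457,270),(460,283),(458,278)]: print(P[v,u].round(4),car(P[v,u]).round(4))
E
```

```text
cams [ 0.082 -0.943  0.621] [-0.167  1.225  0.923]
[ 0.56663019 -0.10824107  0.02781913] [[-0.9  1.5]
 [-5.  -0.6]
 [-5.2  2.9]
 [ 3.6  0.2]
 [ 4.5 -0.5]
 [ 1.3 -4.3]]
wrist fit [ 0.56391885 -0.10554676  0.02003167] [[-0.5 -1.8]
 [ 0.8  0.8]
 [-0.3  1.1]]
[ 0.23087827 -0.05992403  0.38524073]
grey [ 0.539  -0.1098] [-0.025  -0.0037]
tan [ 0.5945 -0.0716] [0.0312 0.0333]
maroon [ 0.598  -0.1509] [ 0.0331 -0.0461]
grey 989 [ 0.516 -0.106  0.053] [ 0.5366 -0.1076] [-0.0274 -0.0015] 0.0003440010890673924
tan 905 [ 0.572 -0.067  0.047] [ 0.5923 -0.0695] [0.0291 0.0355] 0.00046559619353532533
maroon 652 [ 0.574 -0.142  0.054] [ 0.5965 -0.1416] [ 0.0318 -0.0367] 0.0005094292300417899
head [0.56722175 0.12253599 0.09      ] [0.00787081 0.22797083]
[0.551  0.1152 0.0842] [-0.0085  0.221 ]
[0.555  0.115  0.1013] [-0.0045  0.2207]
[0.551  0.1127 0.0971] [-0.0086  0.2185]
```

```bash
python3 - <<'E'
from fit2 import *
P=np.load('P.npy')
for n,(u,v) in [('tq1',(207,140)),('tq2',(168,215))]:
    m=np.zeros((480,640),bool);m[v-28:v+28,u-22:u+22]=1
    p=P[m]; p=p[(p[:,2]>.02)&(p[:,2]<.072)];w0=P[v,u];p=p[np.linalg.norm(p[:,:2]-w0[:2],axis=1)<.03]
    f=least_squares(lambda c:np.hypot(p[:,0]-c[0],p[:,1]-c[1])-.0205,[w0[0]+.02,w0[1]],loss='soft_l1',f_scale=.001)
    print(n,len(p),w0.round(3),f.x.round(4),car(f.x).round(4),np.median(abs(f.fun)))
for th in(.4,.55): 
  go([.465,-.109,.16],Rt(th,.02,1)); go([.480,-.109,.030],Rt(th,.02,1))
E
```

```text
cams [ 0.082 -0.943  0.621] [-0.167  1.225  0.923]
[ 0.56663019 -0.10824107  0.02781913] [[-0.9  1.5]
 [-5.  -0.6]
 [-5.2  2.9]
 [ 3.6  0.2]
 [ 4.5 -0.5]
 [ 1.3 -4.3]]
wrist fit [ 0.56391885 -0.10554676  0.02003167] [[-0.5 -1.8]
 [ 0.8  0.8]
 [-0.3  1.1]]
tq1 1207 [ 0.401 -0.165  0.057] [ 0.4169 -0.1778] [-0.1484 -0.0693] 0.0005014204766402817
tq2 1105 [ 0.508 -0.234  0.042] [ 0.5257 -0.2449] [-0.041  -0.1386] 0.00045756438133246966
now 2.9167 [ 0.3709 -0.0538  0.2665] t [133.9 -58.2  43.9] |t| 153.0 a [ 0.012 -0.003 -0.005] deg 0.7
now 2.9167 [ 0.3709 -0.0538  0.2665] t [259.6 -58.7   7.4] |t| 266.0 a [ 0.012 -0.003 -0.005] deg 0.7
now 2.9167 [ 0.3709 -0.0538  0.2665] t [133.9 -58.2  43.9] |t| 153.0 a [ 0.011 -0.153 -0.006] deg 8.8
now 2.9167 [ 0.3709 -0.0538  0.2665] t [259.6 -58.7   7.4] |t| 266.0 a [ 0.011 -0.153 -0.006] deg 8.8
```

```bash
python3 - <<'E'
from h import *
go([.485,-.103,.15],Rt(.45,-.1,1))
E
```

```text
now 2.9167 [ 0.3709 -0.0538  0.2665] t [151.  -52.9  58.6] |t| 170.0 a [ 0.121 -0.053 -0.054] deg 8.2
```

{"api": "step_arm", "payload": {"targets": [{"hand":-0.62,"tx":30,"ty":-11,"tz":12,"ax":0.06,"ay":-0.025,"az":-0.027},{"hand":-0.62,"tx":60,"ty":-21,"tz":24,"ax":0.121,"ay":-0.053,"az":-0.054},{"hand":-0.62,"tx":90,"ty":-32,"tz":36,"ax":0.121,"ay":-0.053,"az":-0.054},{"hand":-0.62,"tx":120,"ty":-43,"tz":47,"ax":0.121,"ay":-0.053,"az":-0.054},{"hand":-0.62,"tx":151,"ty":-53,"tz":58,"ax":0.121,"ay":-0.053,"az":-0.054}]}}

```text
time_s: 3.33
ee_pos: [0.4858, -0.1034, 0.1493]
tcp_rot: [0.026, 0.53, -0.042, 0.847]
wrist_force: [-0.4, 0.5, 1.1]
gripper_width: 0.0163
```

{"api": "step_arm", "payload": {"targets": [{"hand":-0.62,"tx":0,"ty":0,"tz":0,"ax":0,"ay":0,"az":0},{"hand":-0.62,"tx":0,"ty":0,"tz":0,"ax":0,"ay":0,"az":0}]}}

```text
time_s: 3.5
ee_pos: [0.4832, -0.1022, 0.1463]
tcp_rot: [0.029, 0.534, -0.041, 0.844]
wrist_force: [0.7, -0.1, 0.3]
gripper_width: 0.0162
```

```bash
python3 - <<'E'
from h import *
s=status.observe();print(s['gripper_width'],s['wrist_force'])
go([.485,-.103,.030],Rt(.45,-.1,1))
go([.490,-.103,.030],Rt(.45,-.1,1))
im=get_image('side');save(im,'s2',(230,150,450,320),3.6)
E
```

```text
0.016217380164570725 [ 0.72265394 -0.07496365  0.30977615]
now 3.5 [ 0.4832 -0.1022  0.1463] t [105.9  -1.2 -48.2] |t| 116.0 a [-0.001 -0.007 -0.005] deg 0.5
now 3.5 [ 0.4832 -0.1022  0.1463] t [108.   -0.7 -43.7] |t| 116.0 a [-0.001 -0.007 -0.005] deg 0.5
```

View pics/s2.png

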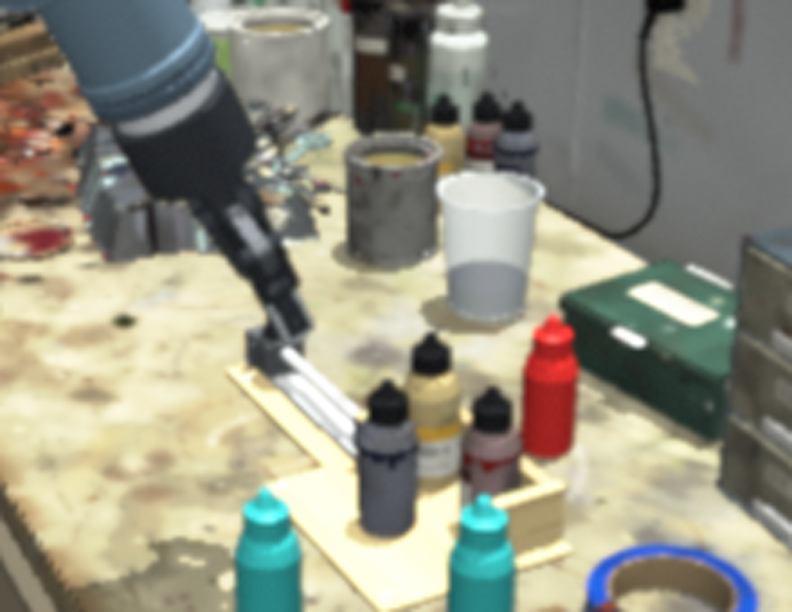

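{"api": "step_arm", "payload": {"targets": [{"hand":-0.62,"tx":27,"ty":0,"tz":-11,"ax":0,"ay":0,"az":0},{"hand":-0.62,"tx":54,"ty":-1,"tz":-22,"ax":0,"ay":0,"az":0},{"hand":-0.62,"tx":80,"ty":-1,"tz":-34,"ax":0,"ay":0,"az":0},{"hand":-0.62,"tx":106,"ty":-1,"tz":-45,"ax":0,"ay":0,"az":0},{"hand":-0.62,"tx":106,"ty":-1,"tz":-45,"ax":0,"ay":0,"az":0}]}}

```text
time_s: 3.97
ee_pos: [0.4874, -0.1041, 0.0321]
tcp_rot: [0.028, 0.533, -0.042, 0.845]
wrist_force: [-1.0, 0.9, -0.4]
gripper_width: 0.0163
```

```bash
python3 - <<'E'
from h import *
s=status.observe();print(s['gripper_width'],s['wrist_force'])
Rd=R.from_quat(s['tcp_rot']).as_matrix()
go([.50,-.103,.030],Rd)
go([.50+.058,-.103+.0012,.030],Rd)
im=get_image('side');save(im,'s3',(230,150,450,320),3.6)
E
```

```text
0.01632427474580999 [-0.97615088  0.87283912 -0.35602904]
now 3.9667 [ 0.4874 -0.1041  0.0321] t [ 7.3  2.4 10.3] |t| 13.0 a [0. 0. 0.] deg 0.0
now 3.9667 [ 0.4874 -0.1041  0.0321] t [32.1  9.5 62.3] |t| 71.0 a [0. 0. 0.] deg 0.0
```

View pics/s3.png

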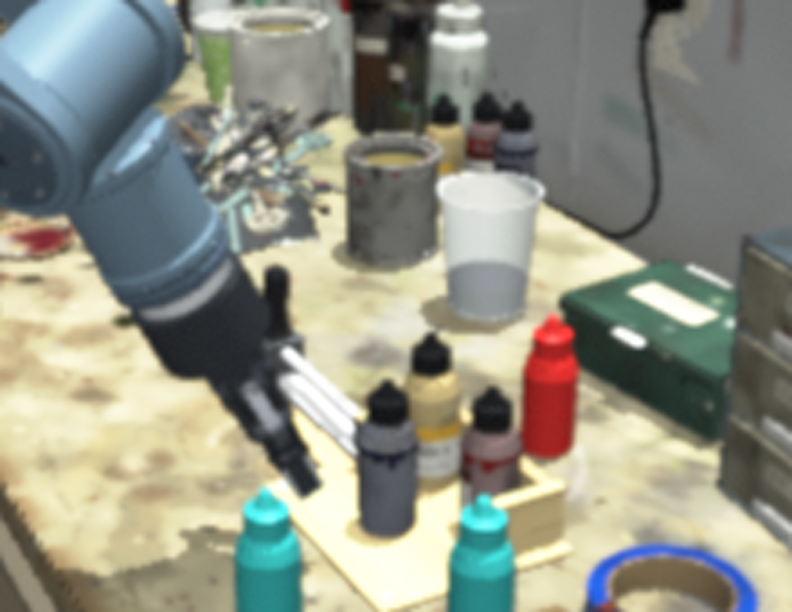

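{"api": "step_arm", "payload": {"targets": [{"hand":-0.62,"tx":2.1,"ty":1.2,"tz":4.5,"ax":0,"ay":0,"az":0},{"hand":-0.62,"tx":4.3,"ty":2.2,"tz":9,"ax":0,"ay":0,"az":0},{"hand":-0.62,"tx":6.4,"ty":2.8,"tz":13.5,"ax":0,"ay":0,"az":0},{"hand":-0.62,"tx":8.6,"ty":3.4,"tz":18,"ax":0,"ay":0,"az":0},{"hand":-0.62,"tx":10.7,"ty":4,"tz":22.4,"ax":0,"ay":0,"az":0}]}}

```text
time_s: 4.43
ee_pos: [0.5166, -0.1056, 0.0366]
tcp_rot: [0.027, 0.53, -0.044, 0.847]
wrist_force: [0.8, 0.4, -1.3]
gripper_width: 0.0161
```

{"api": "step_arm", "payload": {"targets": [{"hand":-0.62,"tx":2.1,"ty":0.6,"tz":4.5,"ax":0,"ay":0,"az":0},{"hand":-0.62,"tx":4.3,"ty":1.2,"tz":9,"ax":0,"ay":0,"az":0},{"hand":-0.62,"tx":6.4,"ty":1.8,"tz":13.5,"ax":0,"ay":0,"az":0},{"hand":-0.62,"tx":8.6,"ty":2.4,"tz":18,"ax":0,"ay":0,"az":0},{"hand":-0.62,"tx":8.6,"ty":2.4,"tz":18,"ax":0,"ay":0,"az":0}]}}

```text
time_s: 4.85
ee_pos: [0.536, -0.105, 0.0351]
tcp_rot: [0.028, 0.531, -0.043, 0.846]
wrist_force: [-0.3, -0.8, -1.0]
gripper_width: 0.0163
```

```bash
cat > cyl.py <<'E'
from fit2 import *
def pts(im):
    Z=im['z_map'];K=np.array([[im['fx'],0,im['cx']],[0,im['fy'],im['cy']],[0,0,1]])
    vv,uu=np.mgrid[0:480,0:640];a=cv2.undistortPoints(np.stack([uu,vv],-1).reshape(-1,1,2).astype(float),K,np.array([im['k1'],0,0,0.])).reshape(480,640,2)
    P=np.stack([a[...,0]*Z,-a[...,1]*Z,-Z,np.ones_like(Z)],-1)@inv(im).T;return P[...,:3]
def fitcyl(p,c0,z=(.045,.078),rad=.0205):
    p=p.reshape(-1,3);p=p[(p[:,2]>z[0])&(p[:,2]<z[1])]
    p=p[np.abs(np.hypot(*(p[:,:2]-c0).T)-rad)<.006]
    for _ in range(3):
        f=least_squares(lambda c:np.hypot(p[:,0]-c[0],p[:,1]-c[1])-rad,c0,loss='soft_l1',f_scale=.001);c0=f.x
    return f.x,len(p),np.median(abs(f.fun))
E
python3 - <<'E'
from cyl import *
s=status.observe();print(s['ee_pos'],s['gripper_width'],s['wrist_force'])
im=get_image('side');save(im,'s4',(230,150,450,320),3.6)
wi=wrist();save(wi,'w4')
print(proj(wi,[.595,-.106,.05]))
E
```

```text
cams [ 0.082 -0.943  0.621] [-0.167  1.225  0.923]
[ 0.56663019 -0.10824107  0.02781913] [[-0.9  1.5]
 [-5.  -0.6]
 [-5.2  2.9]
 [ 3.6  0.2]
 [ 4.5 -0.5]
 [ 1.3 -4.3]]
wrist fit [ 0.56391885 -0.10554676  0.02003167] [[-0.5 -1.8]
 [ 0.8  0.8]
 [-0.3  1.1]]
[ 0.5359943  -0.10499442  0.0350712 ] 0.01627631226559767 [-0.26106132 -0.77041844 -0.97435375]
[328.17092054 369.39893063]
```

View pics/s4.png

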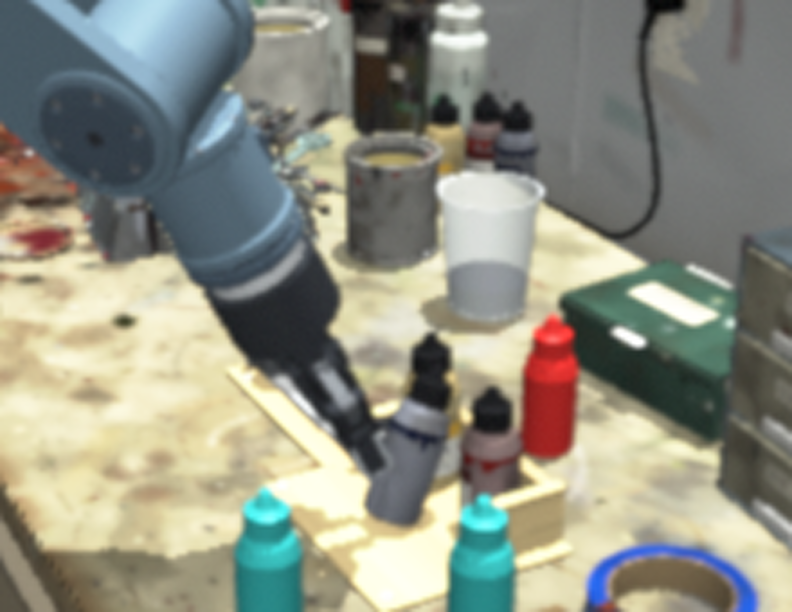

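View pics/w4.png

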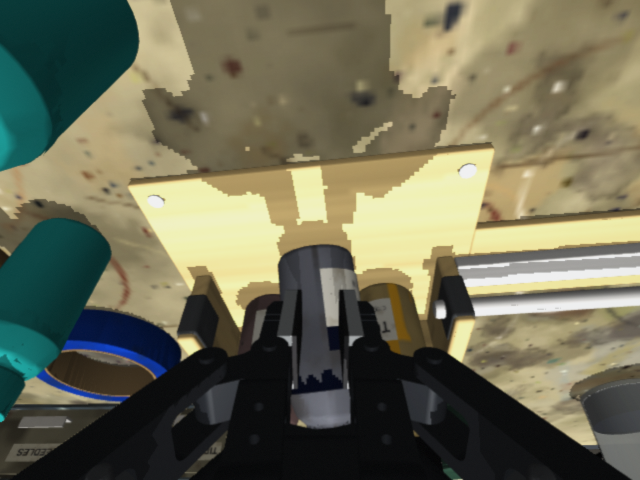

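{"api": "step_arm", "payload": {"targets": [{"hand":-0.62,"tx":-1.1,"ty":-0.2,"tz":-1.8,"ax":0,"ay":0,"az":0},{"hand":-0.62,"tx":-1.7,"ty":-0.4,"tz":-3.6,"ax":0,"ay":0,"az":0},{"hand":-0.62,"tx":-2.6,"ty":-0.7,"tz":-5.4,"ax":0,"ay":0,"az":0},{"hand":-0.62,"tx":-3.4,"ty":-0.9,"tz":-7.2,"ax":0,"ay":0,"az":0},{"hand":-0.62,"tx":-4.3,"ty":-1.2,"tz":-9,"ax":0,"ay":0,"az":0}]}}

```text
time_s: 5.37
ee_pos: [0.5245, -0.1049, 0.0348]
tcp_rot: [0.028, 0.531, -0.043, 0.846]
wrist_force: [0.1, -0.2, 0.3]
gripper_width: 0.016
```

```bash
python3 - <<'E'
from h import *
s=status.observe();print(s['ee_pos'],s['gripper_width'],s['wrist_force'])
im=get_image('side');save(im,'s5',(300,200,400,310),5)
E
```

```text
[ 0.52446877 -0.10490116  0.03478809] 0.0160413820263317 [ 0.13798566 -0.21113225  0.25243149]
```

View pics/s5.png

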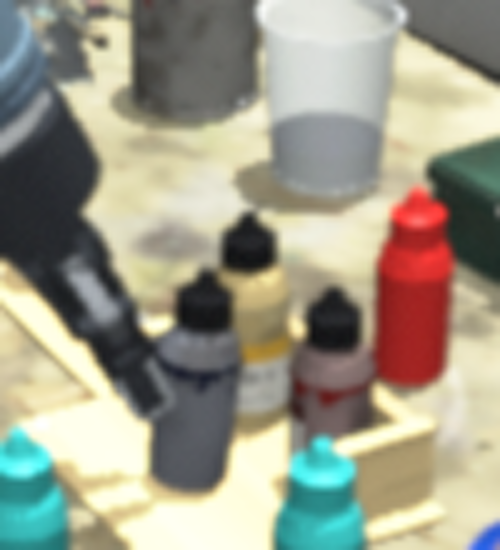

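{"api": "step_arm", "payload": {"targets": [{"hand":-0.62,"tx":-0.9,"ty":-0.2,"tz":-1.8,"ax":0,"ay":0,"az":0},{"hand":-0.62,"tx":-1.7,"ty":-0.4,"tz":-3.6,"ax":0,"ay":0,"az":0},{"hand":-0.62,"tx":-2.6,"ty":-0.7,"tz":-5.4,"ax":0,"ay":0,"az":0},{"hand":-0.62,"tx":-3.4,"ty":-0.9,"tz":-7.2,"ax":0,"ay":0,"az":0},{"hand":-0.62,"tx":-4.3,"ty":-1.2,"tz":-9,"ax":0,"ay":0,"az":0}]}}

```text
time_s: 5.83
ee_pos: [0.5147, -0.1051, 0.0349]
tcp_rot: [0.028, 0.531, -0.043, 0.846]
wrist_force: [0.2, -0.4, -0.2]
gripper_width: 0.0161
```

{"api": "step_arm", "payload": {"targets": [{"hand":-0.62,"tx":-1.3,"ty":-0.4,"tz":-2.7,"ax":0,"ay":0,"az":0},{"hand":-0.62,"tx":-2.6,"ty":-0.8,"tz":-5.4,"ax":0,"ay":0,"az":0},{"hand":-0.62,"tx":-3.9,"ty":-1.2,"tz":-8.1,"ax":0,"ay":0,"az":0},{"hand":-0.62,"tx":-3.9,"ty":-1.2,"tz":-8.1,"ax":0,"ay":0,"az":0}]}}

```text
time_s: 6.17
ee_pos: [0.5051, -0.1052, 0.0346]
tcp_rot: [0.028, 0.531, -0.043, 0.846]
wrist_force: [-0.6, 0.5, 0.5]
gripper_width: 0.016
```

```bash
python3 - <<'E'
from cyl import *
s=status.observe();print(s['ee_pos'],s['gripper_width'],s['wrist_force'])
im=get_image('side');save(im,'s6',(300,200,400,310),5);np.save('s6.npy',im,allow_pickle=True)
p=pts(im)
for c0 in([.548,-.107],[.5923,-.0695],[.5965,-.1416]):
  for z in((.015,.045),(.05,.08)): 
    c,n,e=fitcyl(p,np.array(c0),z);print(z,c.round(4),car(c).round(4),n,e)
E
```

```text
cams [ 0.082 -0.943  0.621] [-0.167  1.225  0.923]
[ 0.56663019 -0.10824107  0.02781913] [[-0.9  1.5]
 [-5.  -0.6]
 [-5.2  2.9]
 [ 3.6  0.2]
 [ 4.5 -0.5]
 [ 1.3 -4.3]]
wrist fit [ 0.56391885 -0.10554676  0.02003167] [[-0.5 -1.8]
 [ 0.8  0.8]
 [-0.3  1.1]]
[ 0.50514738 -0.1051909   0.03461646] 0.016046749388446965 [-0.56851813  0.45370293  0.50566579]
(0.015, 0.045) [ 0.5403 -0.1065] [-0.0236 -0.0005] 102 0.000792023729594242
(0.05, 0.08) [ 0.5407 -0.1062] [-0.0232 -0.0002] 108 0.0010414616357453561
(0.015, 0.045) [ 0.5944 -0.0697] [0.0312 0.0353] 124 0.0009308304483409205
(0.05, 0.08) [ 0.5945 -0.0683] [0.0313 0.0366] 149 0.0011192647322332896
(0.015, 0.045) [ 0.5987 -0.1412] [ 0.034  -0.0364] 64 0.0010161287230118464
(0.05, 0.08) [ 0.5984 -0.1403] [ 0.0337 -0.0354] 191 0.00108232897171031
```

View pics/s6.png

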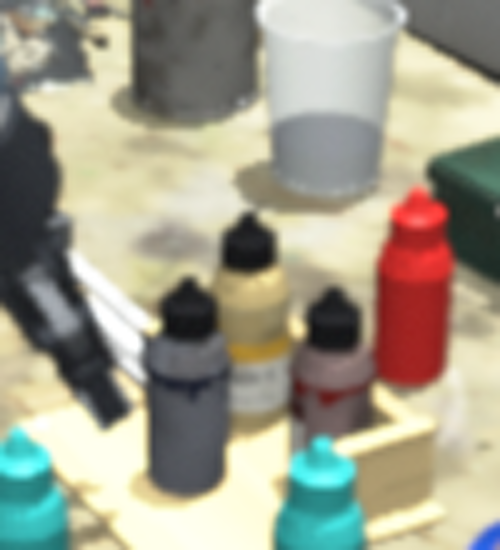

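```bash
python3 - <<'E'
from h import *
s=status.observe();Rd=R.from_quat(s['tcp_rot']).as_matrix();print(Rd.round(3))
go(s['ee_pos']+[-.005,.002,-.0186],Rd)
go(s['ee_pos']+[.01,.0002,0],Rd)
E
```

```text
[[ 0.433  0.103  0.896]
 [-0.044  0.995 -0.093]
 [-0.9    0.001  0.435]]
now 6.2167 [ 0.5055 -0.1053  0.0347] t [ 14.5   1.5 -12.8] |t| 19.0 a [0. 0. 0.] deg 0.0
now 6.2167 [ 0.5055 -0.1053  0.0347] t [4.3 1.2 8.9] |t| 10.0 a [0. 0. 0.] deg 0.0
```

{"api": "step_arm", "payload": {"targets": [{"hand":-0.62,"tx":-1.6,"ty":-0.5,"tz":-4.5,"ax":0,"ay":0,"az":0},{"hand":-0.62,"tx":6.5,"ty":0.5,"tz":-8.6,"ax":0,"ay":0,"az":0},{"hand":-0.62,"tx":14.5,"ty":1.5,"tz":-12.8,"ax":0,"ay":0,"az":0},{"hand":-0.62,"tx":14.5,"ty":1.5,"tz":-12.8,"ax":0,"ay":0,"az":0},{"hand":-0.62,"tx":14.5,"ty":1.5,"tz":-12.8,"ax":0,"ay":0,"az":0}]}}

```text
time_s: 6.63
ee_pos: [0.5, -0.1028, 0.0152]
tcp_rot: [0.028, 0.532, -0.043, 0.845]
wrist_force: [-0.6, -0.1, -0.7]
gripper_width: 0.0165
```

{"api": "step_arm", "payload": {"targets": [{"hand":-0.62,"tx":1.3,"ty":0.4,"tz":2.7,"ax":0,"ay":0,"az":0},{"hand":-0.62,"tx":2.6,"ty":0.7,"tz":5.4,"ax":0,"ay":0,"az":0},{"hand":-0.62,"tx":3.9,"ty":1.1,"tz":8,"ax":0,"ay":0,"az":0},{"hand":-0.62,"tx":5.2,"ty":1.4,"tz":10.7,"ax":0,"ay":0,"az":0},{"hand":-0.62,"tx":6.5,"ty":1.8,"tz":13.4,"ax":0,"ay":0,"az":0}]}}

```text
time_s: 7.05
ee_pos: [0.5164, -0.1032, 0.0165]
tcp_rot: [0.028, 0.531, -0.044, 0.846]
wrist_force: [-0.9, -0.3, 0.6]
gripper_width: 0.0161
```

```bash
cat > look.py <<'E'
import sys
from cyl import *
def look(n,c0s):
    s=status.observe();print(s['ee_pos'].round(4),s['gripper_width'].round(4),s['wrist_force'].round(1))
    im=get_image('side');save(im,n,(300,200,400,310),5)
    p=pts(im)
    for c0 in c0s:
      for z in((.015,.045),(.05,.08)): 
        c,k,e=fitcyl(p,np.array(c0),z);print(z,c.round(4),car(c).round(4),k,e.round(4))
E
sed -i 's/^print/#print/' fit.py fit2.py
python3 - <<'E'
from look import *
look('s7',([.545,-.107],[.5945,-.0695],[.5985,-.1416]))
E
```

```text
Traceback (most recent call last):
  File "look.py", line 4, in look
    s=status.observe();print(s['ee_pos'].round(4),s['gripper_width'].round(4),s['wrist_force'].round(1))
                                                  ^^^^^^^^^^^^^^^^^^^^^^^^
AttributeError: 'float' object has no attribute 'round'
```

```bash
sed -i "s/,s\['gripper_width'\].round(4)//" look.py
python3 - <<'E'
from look import *
look('s7',([.545,-.107],[.5945,-.0695],[.5985,-.1416]))
E
```

```text
[ 0.5164 -0.1032  0.0165] [-0.9 -0.3  0.6]
(0.015, 0.045) [ 0.5391 -0.1066] [-0.0249 -0.0006] 149 0.0006
(0.05, 0.08) [ 0.5395 -0.1061] [-0.0244 -0.0001] 166 0.0009
(0.015, 0.045) [ 0.595  -0.0695] [0.0318 0.0354] 122 0.0009
(0.05, 0.08) [ 0.5942 -0.0684] [0.031  0.0365] 152 0.0011
(0.015, 0.045) [ 0.5987 -0.1407] [ 0.0341 -0.0358] 67 0.0015
(0.05, 0.08) [ 0.5989 -0.1406] [ 0.0342 -0.0358] 199 0.0014
```

View pics/s7.png

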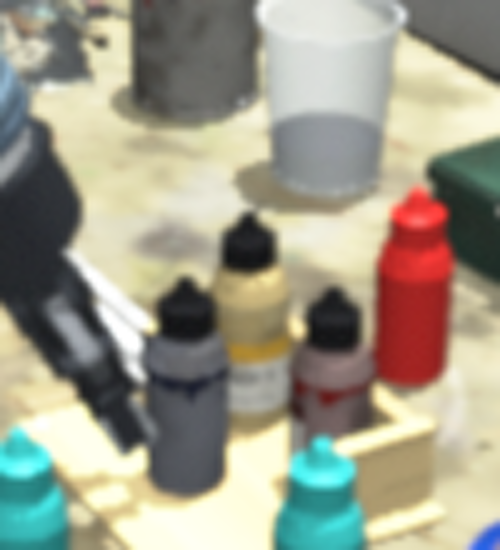

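{"api": "step_arm", "payload": {"targets": [{"hand":-0.62,"tx":0.9,"ty":0.2,"tz":1.8,"ax":0,"ay":0,"az":0},{"hand":-0.62,"tx":1.7,"ty":0.5,"tz":3.6,"ax":0,"ay":0,"az":0},{"hand":-0.62,"tx":2.6,"ty":0.7,"tz":5.4,"ax":0,"ay":0,"az":0},{"hand":-0.62,"tx":3.5,"ty":1,"tz":7.2,"ax":0,"ay":0,"az":0},{"hand":-0.62,"tx":4.4,"ty":1.2,"tz":8.9,"ax":0,"ay":0,"az":0}]}}

```text
time_s: 7.52
ee_pos: [0.5259, -0.1029, 0.0161]
tcp_rot: [0.028, 0.531, -0.043, 0.846]
wrist_force: [-0.1, 0.0, 0.8]
gripper_width: 0.0163
```

```bash

python3 - <<'E'
from look import *
look('s8',([.548,-.107],))
E
```

```text
[ 0.5259 -0.1029  0.0161] [-0.1  0.   0.8]
(0.015, 0.045) [ 0.5461 -0.1056] [-0.0178  0.0003] 170 0.0008
(0.05, 0.08) [ 0.5462 -0.1055] [-0.0177  0.0004] 201 0.001
```

View pics/s8.png

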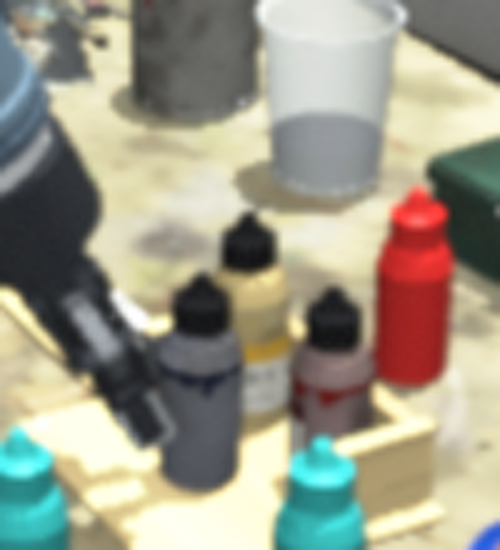

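{"api": "step_arm", "payload": {"targets": [{"hand":-0.62,"tx":1.1,"ty":0.3,"tz":2.2,"ax":0,"ay":0,"az":0},{"hand":-0.62,"tx":2.2,"ty":0.6,"tz":4.5,"ax":0,"ay":0,"az":0},{"hand":-0.62,"tx":3.3,"ty":0.9,"tz":6.7,"ax":0,"ay":0,"az":0},{"hand":-0.62,"tx":4.3,"ty":1.2,"tz":9,"ax":0,"ay":0,"az":0},{"hand":-0.62,"tx":5.4,"ty":1.5,"tz":11.2,"ax":0,"ay":0,"az":0}]}}

```text
time_s: 7.98
ee_pos: [0.5386, -0.1027, 0.0161]
tcp_rot: [0.028, 0.531, -0.043, 0.846]
wrist_force: [0.1, -0.5, 0.5]
gripper_width: 0.0156
```

```bash

python3 - <<'E'
from look import *
look('s9',([.560,-.107],))
E
```

```text
[ 0.5386 -0.1027  0.0161] [ 0.1 -0.5  0.5]
(0.015, 0.045) [ 0.5585 -0.1039] [-0.0054  0.0018] 155 0.0011
(0.05, 0.08) [ 0.5586 -0.1038] [-0.0053  0.0019] 189 0.0009
```

View pics/s9.png

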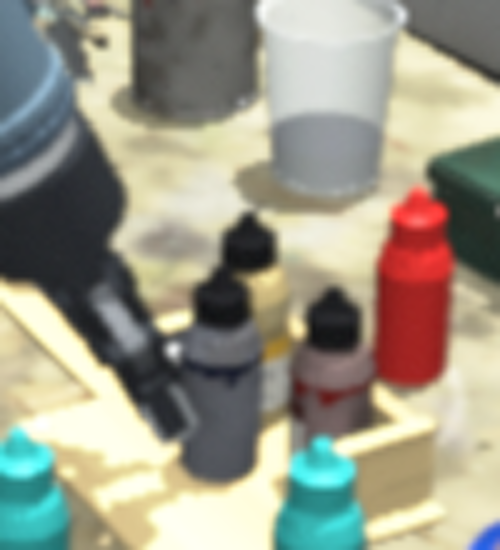

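{"api": "step_arm", "payload": {"targets": [{"hand":-0.62,"tx":1.1,"ty":-0.1,"tz":2.2,"ax":0,"ay":0,"az":0},{"hand":-0.62,"tx":2.2,"ty":-0.3,"tz":4.5,"ax":0,"ay":0,"az":0},{"hand":-0.62,"tx":3.3,"ty":-0.4,"tz":6.7,"ax":0,"ay":0,"az":0},{"hand":-0.62,"tx":4.3,"ty":-0.6,"tz":9,"ax":0,"ay":0,"az":0},{"hand":-0.62,"tx":5.4,"ty":-0.7,"tz":11.2,"ax":0,"ay":0,"az":0}]}}

```text
time_s: 8.45
ee_pos: [0.5509, -0.1047, 0.0161]
tcp_rot: [0.028, 0.531, -0.043, 0.846]
wrist_force: [-0.2, -0.3, 0.5]
gripper_width: 0.0158
```

```bash

python3 - <<'E'
from look import *
look('s10',([.571,-.105],[.5945,-.0695],[.5985,-.1416]))
E
```

```text
[ 0.5509 -0.1047  0.0161] [-0.2 -0.3  0.5]
(0.015, 0.045) [ 0.5707 -0.1057] [ 0.0068 -0.0003] 157 0.0008
(0.05, 0.08) [ 0.5711 -0.1055] [ 0.0072 -0.0001] 191 0.001
(0.015, 0.045) [ 0.5995 -0.068 ] [0.0363 0.0368] 11 0.0005
(0.05, 0.08) [ 0.5934 -0.069 ] [0.0302 0.036 ] 20 0.0004
(0.015, 0.045) [ 0.5982 -0.14  ] [ 0.0336 -0.0351] 87 0.0013
(0.05, 0.08) [ 0.5981 -0.1401] [ 0.0335 -0.0352] 223 0.0014
```

View pics/s10.png

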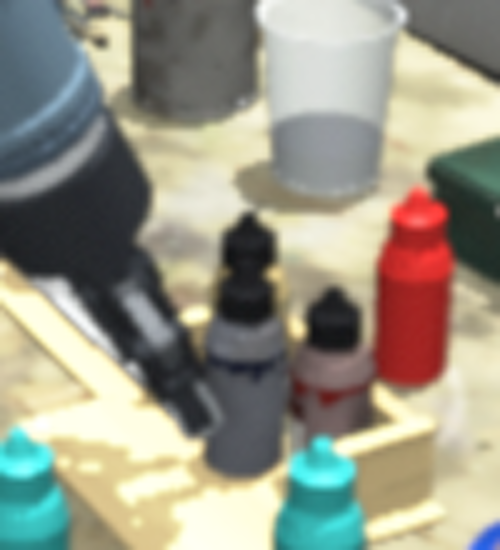

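{"api": "step_arm", "payload": {"targets": [{"hand":-0.62,"tx":0.9,"ty":0.2,"tz":1.8,"ax":0,"ay":0,"az":0},{"hand":-0.62,"tx":1.7,"ty":0.4,"tz":3.6,"ax":0,"ay":0,"az":0},{"hand":-0.62,"tx":2.6,"ty":0.7,"tz":5.4,"ax":0,"ay":0,"az":0},{"hand":-0.62,"tx":3.5,"ty":0.9,"tz":7.2,"ax":0,"ay":0,"az":0},{"hand":-0.62,"tx":4.4,"ty":1.1,"tz":8.9,"ax":0,"ay":0,"az":0}]}}

```text
time_s: 8.92
ee_pos: [0.5608, -0.1046, 0.016]
tcp_rot: [0.028, 0.531, -0.043, 0.846]
wrist_force: [-1.5, -0.8, 2.4]
gripper_width: 0.0167
```

```bash

python3 - <<'E'
from look import *
look('s11',([.580,-.105],[.5945,-.0675],[.5985,-.1426]))
E
```

```text
[ 0.5608 -0.1046  0.016 ] [-1.5 -0.8  2.4]
(0.015, 0.045) [ 0.5806 -0.106 ] [ 0.0166 -0.0008] 131 0.0011
(0.05, 0.08) [ 0.5808 -0.105 ] [0.0168 0.0002] 180 0.001
(0.015, 0.045) [ 0.5945 -0.0675] [0.0313 0.0374] 0 nan
(0.05, 0.08) [ 0.5953 -0.069 ] [0.0322 0.0359] 31 0.0006
(0.015, 0.045) [ 0.5993 -0.1402] [ 0.0347 -0.0353] 83 0.0012
(0.05, 0.08) [ 0.5995 -0.1403] [ 0.0348 -0.0354] 242 0.0013
  return _methods._mean(a, axis=axis, dtype=dtype,
  ret = ret.dtype.type(ret / rcount)
```

View pics/s11.png

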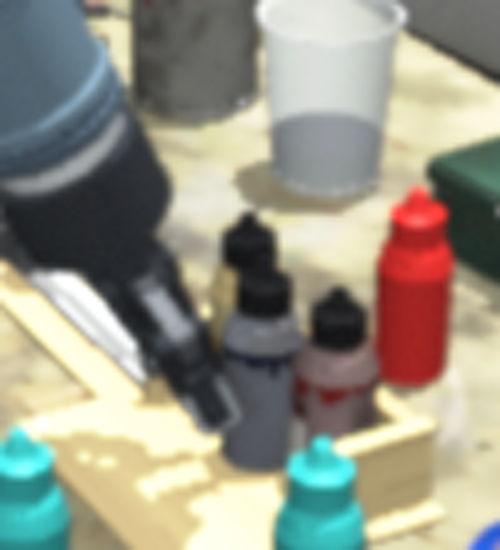

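Upright and wedging begins (force 2–3 N). Continue slowly.

{"api": "step_arm", "payload": {"targets": [{"hand":-0.62,"tx":0.7,"ty":0.2,"tz":1.4,"ax":0,"ay":0,"az":0},{"hand":-0.62,"tx":1.4,"ty":0.4,"tz":2.7,"ax":0,"ay":0,"az":0},{"hand":-0.62,"tx":2.1,"ty":0.5,"tz":4.1,"ax":0,"ay":0,"az":0},{"hand":-0.62,"tx":2.8,"ty":0.7,"tz":5.5,"ax":0,"ay":0,"az":0},{"hand":-0.62,"tx":3.5,"ty":0.9,"tz":7.1,"ax":0,"ay":0,"az":0}]}}

```text
time_s: 9.38
ee_pos: [0.5681, -0.104, 0.0155]
tcp_rot: [0.028, 0.531, -0.043, 0.846]
wrist_force: [-2.1, 0.1, 0.7]
gripper_width: 0.0163
```

```bash

python3 - 2>/dev/null <<'E'
from look import *
look('s12',([.588,-.105],[.5985,-.1446]))
E
```

```text
[ 0.5681 -0.104   0.0155] [-2.1  0.1  0.7]
(0.015, 0.045) [ 0.5871 -0.1045] [0.0232 0.0006] 115 0.001
(0.05, 0.08) [ 0.588  -0.1047] [0.0241 0.0004] 159 0.0012
(0.015, 0.045) [ 0.6001 -0.1408] [ 0.0355 -0.036 ] 73 0.0013
(0.05, 0.08) [ 0.6005 -0.1427] [ 0.0358 -0.0379] 230 0.0012
```

View pics/s12.png

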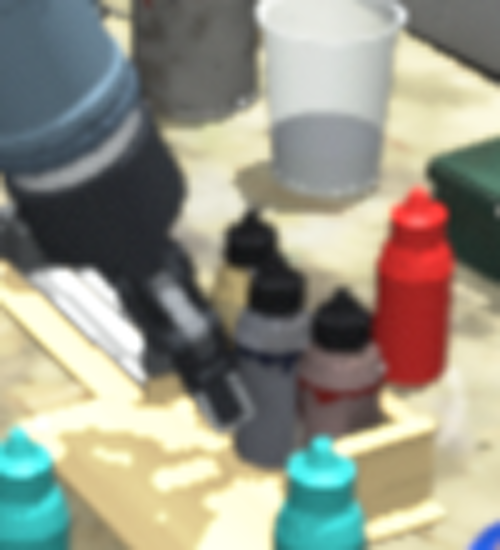

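{"api": "step_arm", "payload": {"targets": [{"hand":-0.62,"tx":0.6,"ty":0.2,"tz":1.4,"ax":0,"ay":0,"az":0},{"hand":-0.62,"tx":1.2,"ty":0.4,"tz":2.7,"ax":0,"ay":0,"az":0},{"hand":-0.62,"tx":1.8,"ty":0.4,"tz":4.1,"ax":0,"ay":0,"az":0},{"hand":-0.62,"tx":2.5,"ty":0.5,"tz":5.5,"ax":0,"ay":0,"az":0},{"hand":-0.62,"tx":3.1,"ty":0.6,"tz":6.9,"ax":0,"ay":0,"az":0}]}}

```text
time_s: 9.85
ee_pos: [0.5764, -0.1049, 0.0163]
tcp_rot: [0.028, 0.531, -0.044, 0.846]
wrist_force: [-3.6, -0.5, 1.1]
gripper_width: 0.0164
```

```bash

python3 - 2>/dev/null <<'E'
from look import *
look('s13',([.594,-.105],[.5995,-.1446]))
E
```

```text
[ 0.5764 -0.1049  0.0163] [-3.6 -0.5  1.1]
(0.015, 0.045) [ 0.5952 -0.1056] [ 0.0313 -0.0007] 97 0.0011
(0.05, 0.08) [ 0.5959 -0.1043] [0.032  0.0006] 137 0.0015
(0.015, 0.045) [ 0.5996 -0.1419] [ 0.0349 -0.0371] 60 0.0019
(0.05, 0.08) [ 0.6004 -0.1444] [ 0.0357 -0.0396] 245 0.0017
```

View pics/s13.png

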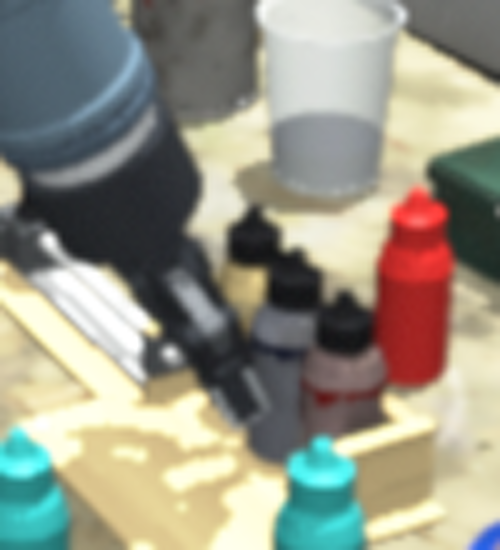

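{"api": "step_arm", "payload": {"targets": [{"hand":-0.62,"tx":0.4,"ty":0.1,"tz":0.9,"ax":0,"ay":0,"az":0},{"hand":-0.62,"tx":0.8,"ty":0.2,"tz":1.8,"ax":0,"ay":0,"az":0},{"hand":-0.62,"tx":0.8,"ty":0.2,"tz":1.8,"ax":0,"ay":0,"az":0}]}}

```text
time_s: 10.15
ee_pos: [0.5785, -0.1049, 0.0165]
tcp_rot: [0.028, 0.531, -0.044, 0.846]
wrist_force: [-1.8, -0.6, 2.1]
gripper_width: 0.0161
```

{"api": "step_arm", "payload": {"targets": [{"hand":-0.62,"tx":-1.7,"ty":-0.5,"tz":-3.6,"ax":0,"ay":0,"az":0},{"hand":-0.62,"tx":-5,"ty":-1.5,"tz":-10.7,"ax":0,"ay":0,"az":0},{"hand":-0.62,"tx":-10,"ty":-3,"tz":-21,"ax":0,"ay":0,"az":0},{"hand":-0.62,"tx":-17,"ty":-5,"tz":-36,"ax":0,"ay":0,"az":0},{"hand":-0.62,"tx":-26,"ty":-7,"tz":-54,"ax":0,"ay":0,"az":0}]}}

```text
time_s: 10.57
ee_pos: [0.5173, -0.1056, 0.0162]
tcp_rot: [0.027, 0.53, -0.043, 0.846]
wrist_force: [-0.9, 0.1, 0.8]
gripper_width: 0.016
```

```bash

python3 - 2>/dev/null <<'E'
from look import *
s=status.observe();Rd=R.from_quat(s['tcp_rot']).as_matrix()
print(s['ee_pos'])
go([.49,-.09,.15],Rd)
go([.38,-.08,.25],Rd)
E
```

```text
[ 0.51728676 -0.1055812   0.01624227]
now 10.5667 [ 0.5173 -0.1056  0.0162] t [-132.9   12.7   32.4] |t| 137.0 a [0. 0. 0.] deg 0.0
now 10.5667 [ 0.5173 -0.1056  0.0162] t [-271.    11.4  -23.4] |t| 272.0 a [0. 0. 0.] deg 0.0
```

{"api": "step_arm", "payload": {"targets": [{"hand":-0.62,"tx":-33,"ty":3,"tz":8,"ax":0,"ay":0,"az":0},{"hand":-0.62,"tx":-66,"ty":6,"tz":16,"ax":0,"ay":0,"az":0},{"hand":-0.62,"tx":-100,"ty":9,"tz":24,"ax":0,"ay":0,"az":0},{"hand":-0.62,"tx":-133,"ty":12,"tz":20,"ax":0,"ay":0,"az":0},{"hand":-0.62,"tx":-165,"ty":12,"tz":5,"ax":0,"ay":0,"az":0}]}}

```text
time_s: 10.98
ee_pos: [0.4527, -0.0869, 0.1697]
tcp_rot: [0.027, 0.529, -0.044, 0.847]
wrist_force: [0.4, -1.0, 1.2]
gripper_width: 0.0161
```

{"api": "step_arm", "payload": {"targets": [{"hand":-0.62,"tx":-35,"ty":0,"tz":-10,"ax":0,"ay":0,"az":0},{"hand":-0.62,"tx":-70,"ty":0,"tz":-20,"ax":0,"ay":0,"az":0},{"hand":-0.8,"tx":-104,"ty":0,"tz":-28,"ax":0,"ay":0,"az":0},{"hand":-1,"tx":-104,"ty":0,"tz":-28,"ax":0,"ay":0,"az":0},{"hand":-1,"tx":-104,"ty":0,"tz":-28,"ax":0,"ay":0,"az":0}]}}

```text
time_s: 11.4
ee_pos: [0.3823, -0.0806, 0.2509]
tcp_rot: [0.026, 0.528, -0.045, 0.848]
wrist_force: [0.7, 0.9, 0.1]
gripper_width: 0.0004
```

```bash

python3 - 2>/dev/null <<'E'
from look import *
s=status.observe();print(s['ee_pos'],s['wrist_force'])
wi=wrist();save(wi,'w14',(195,165,355,315),5);save(wi,'w14f');np.save('w14.npy',wi,allow_pickle=True)
p=pts(wi)
for c0 in([.594,-.106],[.595,-.065],[.5965,-.146]):
  for z in((.015,.045),(.05,.08)):
    c,k,e=fitcyl(p,np.array(c0),z);print(z,c.round(4),car(c).round(4),k,e.round(4))
E
```

```text
[ 0.38233681 -0.08062837  0.25093549] [0.74263021 0.87612483 0.08775582]
(0.015, 0.045) [ 0.594  -0.1065] [ 0.0301 -0.0016] 589 0.0005
(0.05, 0.08) [ 0.5944 -0.107 ] [ 0.0305 -0.0021] 802 0.0007
(0.015, 0.045) [ 0.5974 -0.067 ] [0.0343 0.0379] 518 0.0004
(0.05, 0.08) [ 0.5969 -0.0662] [0.0338 0.0387] 664 0.0005
(0.015, 0.045) [ 0.5988 -0.147 ] [ 0.0341 -0.0422] 490 0.0004
(0.05, 0.08) [ 0.5994 -0.147 ] [ 0.0346 -0.0421] 664 0.0008
```

View pics/w14f.png

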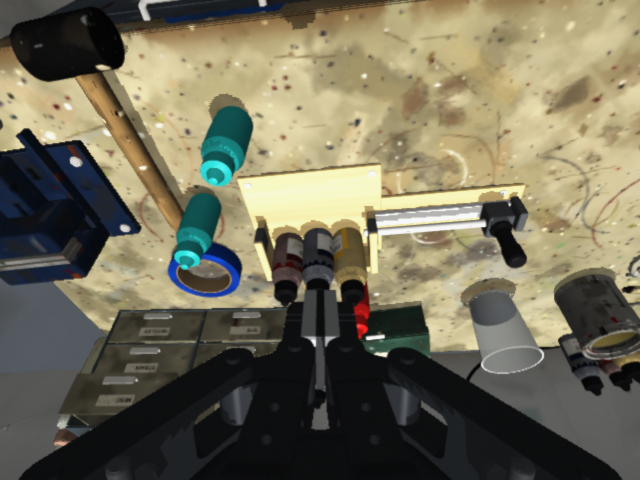

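```bash

python3 - 2>/dev/null <<'E'
from cyl import *
for n in('w1','w14','side','s6'):
    im=np.load(n+'.npy',allow_pickle=True).item();p=pts(im)
    for z,rad in(((.056,.073),.009),((.083,.094),.011)):
        for g in ([.559,.12],[.559,.115]):
            q_=p.reshape(-1,3);m=(abs(q_[:,0]-.559)<.03)&(abs(q_[:,1]-.118)<.03)&(q_[:,2]>z[0])&(q_[:,2]<z[1])
            pp=q_[m]
            if len(pp)<5: print(n,len(pp));break
            f=least_squares(lambda c:np.hypot(pp[:,0]-c[0],pp[:,1]-c[1])-rad,g,loss='soft_l1',f_scale=.001)
        print(n,z,f.x.round(4),car(f.x).round(4),len(pp),np.median(abs(f.fun)).round(4))
E
```

```text
w1 (0.056, 0.073) [0.5613 0.1171] [0.0018 0.2227] 151 0.0004
w1 (0.083, 0.094) [0.5613 0.1172] [0.0018 0.2227] 135 0.0003
w14 (0.056, 0.073) [0.5611 0.1173] [0.0016 0.2228] 196 0.0003
w14 (0.083, 0.094) [0.5611 0.1174] [0.0017 0.223 ] 174 0.0003
side (0.056, 0.073) [0.5632 0.1175] [0.0037 0.2231] 32 0.0012
side (0.083, 0.094) [0.5627 0.1178] [0.0033 0.2233] 30 0.0011
s6 0
s6 (0.056, 0.073) [0.5627 0.1178] [0.0033 0.2233] 0 0.0011
s6 2
s6 (0.083, 0.094) [0.5627 0.1178] [0.0033 0.2233] 2 0.0011
```

```bash

python3 - 2>/dev/null <<'E'
from h import *
go([.558,.167,.19],Rt(0,.02,1))
go([.45,.10,.25],Rt(.2,-.03,1))
E
```

```text
now 11.45 [ 0.3821 -0.08    0.2488] t [117.9 264.  108.7] |t| 309.0 a [-0.122  0.452  0.029] deg 26.9
now 11.45 [ 0.3821 -0.08    0.2488] t [ 20.1 186.1  44.6] |t| 192.0 a [-0.07   0.253  0.025] deg 15.1
```

{"api": "step_arm", "payload": {"targets": [{"hand":-1,"tx":4,"ty":37,"tz":9,"ax":-0.02,"ay":0.07,"az":0},{"hand":-1,"tx":8,"ty":74,"tz":18,"ax":-0.04,"ay":0.14,"az":0.01},{"hand":-1,"tx":12,"ty":111,"tz":27,"ax":-0.06,"ay":0.2,"az":0.02},{"hand":-1,"tx":16,"ty":148,"tz":36,"ax":-0.07,"ay":0.25,"az":0.025},{"hand":-1,"tx":20,"ty":186,"tz":45,"ax":-0.07,"ay":0.253,"az":0.025}]}}

```text
time_s: 11.87
ee_pos: [0.4465, 0.0903, 0.2473]
tcp_rot: [0.009, 0.636, -0.01, 0.771]
wrist_force: [0.6, -0.5, -0.5]
gripper_width: 0.0001
```

```bash

python3 - 2>/dev/null <<'E'
from h import *
go([.560,.170,.19],Rt(0,.02,1))
E
```

```text
now 11.8667 [0.4465 0.0903 0.2473] t [77.5 82.7 98.3] |t| 150.0 a [-0.048  0.191  0.003] deg 11.3
```

{"api": "step_arm", "payload": {"targets": [{"hand":-1,"tx":19,"ty":20,"tz":24,"ax":-0.02,"ay":0.08,"az":0},{"hand":-1,"tx":38,"ty":41,"tz":49,"ax":-0.04,"ay":0.16,"az":0},{"hand":-1,"tx":58,"ty":61,"tz":73,"ax":-0.048,"ay":0.191,"az":0.003},{"hand":-1,"tx":77,"ty":81,"tz":98,"ax":-0.048,"ay":0.191,"az":0.003},{"hand":-1,"tx":77,"ty":81,"tz":98,"ax":-0.048,"ay":0.191,"az":0.003}]}}

```text
time_s: 12.28
ee_pos: [0.5589, 0.1689, 0.1829]
tcp_rot: [-0.008, 0.71, 0.008, 0.704]
wrist_force: [-1.3, -0.8, -1.0]
gripper_width: -0.0001
```

```bash

python3 - 2>/dev/null <<'E'
from h import *
go([.560,.170,.066],Rt(0,.02,1))
im=get_image('side');save(im,'s15',(230,130,430,280),4)
E
```

```text
now 12.2833 [0.5589 0.1689 0.1829] t [116.8   1.    2. ] |t| 117.0 a [ 0.002 -0.008 -0.001] deg 0.5
```

View pics/s15.png

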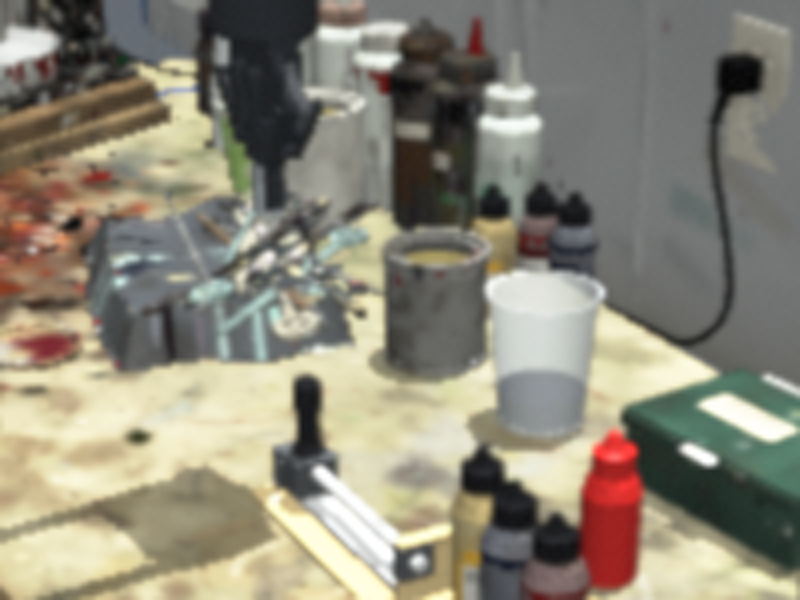

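{"api": "step_arm", "payload": {"targets": [{"hand":-1,"tx":30,"ty":0,"tz":1,"ax":0,"ay":-0.008,"az":0},{"hand":-1,"tx":60,"ty":1,"tz":2,"ax":0,"ay":-0.008,"az":0},{"hand":-1,"tx":90,"ty":1,"tz":2,"ax":0,"ay":-0.008,"az":0},{"hand":-1,"tx":115,"ty":1,"tz":2,"ax":0,"ay":-0.008,"az":0},{"hand":-1,"tx":115,"ty":1,"tz":2,"ax":0,"ay":-0.008,"az":0}]}}

```text
time_s: 12.75
ee_pos: [0.5555, 0.1662, 0.0719]
tcp_rot: [-0.007, 0.706, 0.007, 0.708]
wrist_force: [-1.6, 0.6, -1.4]
gripper_width: 0.0001
```

```bash

python3 - 2>/dev/null <<'E'
from h import *
s=status.observe();print(s['wrist_force'])
go([.5605,.145,.066],Rt(0,.02,1))
go([.5622,.02,.066],Rt(0,.02,1))
E
```

```text
[-1.6243642   0.63513785 -1.40713949]
now 12.75 [0.5555 0.1662 0.0719] t [  5.9 -21.3   4.5] |t| 23.0 a [-0.001  0.002  0.001] deg 0.1
now 12.75 [0.5555 0.1662 0.0719] t [   6.  -146.3    3.8] |t| 147.0 a [-0.001  0.002  0.001] deg 0.1
```

{"api": "step_arm", "payload": {"targets": [{"hand":-1,"tx":2,"ty":-6,"tz":3,"ax":0,"ay":0,"az":0},{"hand":-1,"tx":4,"ty":-12,"tz":4,"ax":0,"ay":0,"az":0},{"hand":-1,"tx":4,"ty":-18,"tz":5,"ax":0,"ay":0,"az":0},{"hand":-1,"tx":4,"ty":-24,"tz":5,"ax":0,"ay":0,"az":0},{"hand":-1,"tx":4,"ty":-30,"tz":5,"ax":0,"ay":0,"az":0}]}}

```text
time_s: 13.17
ee_pos: [0.5683, 0.1361, 0.0765]
tcp_rot: [-0.006, 0.701, 0.007, 0.713]
wrist_force: [0.5, -0.1, -0.6]
gripper_width: -0.0
```

{"api": "step_arm", "payload": {"targets": [{"hand":-1,"tx":0,"ty":-6,"tz":0,"ax":0,"ay":0,"az":0},{"hand":-1,"tx":0,"ty":-12,"tz":0,"ax":0,"ay":0,"az":0},{"hand":-1,"tx":0,"ty":-18,"tz":0,"ax":0,"ay":0,"az":0},{"hand":-1,"tx":0,"ty":-24,"tz":0,"ax":0,"ay":0,"az":0},{"hand":-1,"tx":0,"ty":-30,"tz":0,"ax":0,"ay":0,"az":0}]}}

```text
time_s: 13.58
ee_pos: [0.5684, 0.1065, 0.0755]
tcp_rot: [-0.007, 0.702, 0.007, 0.713]
wrist_force: [1.6, 2.3, 3.1]
gripper_width: -0.0004
```

```bash

python3 - 2>/dev/null <<'E'
from look import *
s=status.observe();print(s['ee_pos'],s['wrist_force'])
im=get_image('side');save(im,'s16',(260,160,420,310),5)
E
```

```text
[0.56836358 0.10652111 0.07551069] [1.62211139 2.33606422 3.06183779]
```

View pics/s16.png

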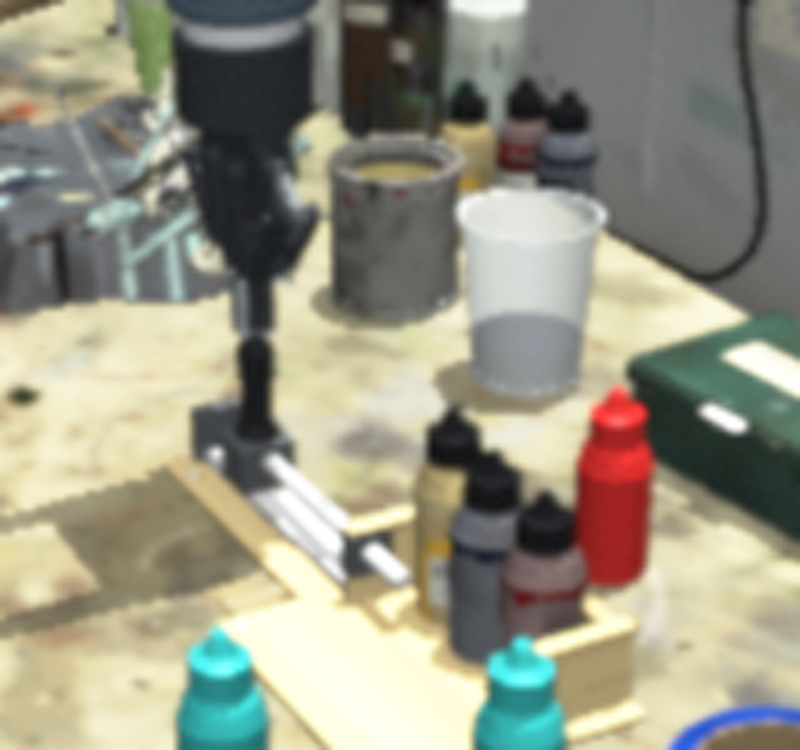

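{"api": "step_arm", "payload": {"targets": [{"hand":-1,"tx":2,"ty":-7,"tz":-2,"ax":0,"ay":0,"az":0},{"hand":-1,"tx":4,"ty":-14,"tz":-4,"ax":0,"ay":0,"az":0},{"hand":-1,"tx":6,"ty":-21,"tz":-5,"ax":0,"ay":0,"az":0},{"hand":-1,"tx":6,"ty":-28,"tz":-5,"ax":0,"ay":0,"az":0},{"hand":-1,"tx":6,"ty":-35,"tz":-5,"ax":0,"ay":0,"az":0}]}}

```text
time_s: 14.05
ee_pos: [0.5671, 0.071, 0.0724]
tcp_rot: [-0.007, 0.699, 0.007, 0.715]
wrist_force: [1.0, 2.3, 19.4]
gripper_width: -0.0001
```

```bash

python3 - 2>/dev/null <<'E'
from look import *
s=status.observe();print(s['ee_pos'],s['wrist_force'])
im=get_image('side');save(im,'s17',(260,160,420,310),5)
wi=wrist();save(wi,'w17')
E
```

```text
[0.56710127 0.07100331 0.07243014] [ 1.04279326  2.25865389 19.353305  ]
```

View pics/s17.png

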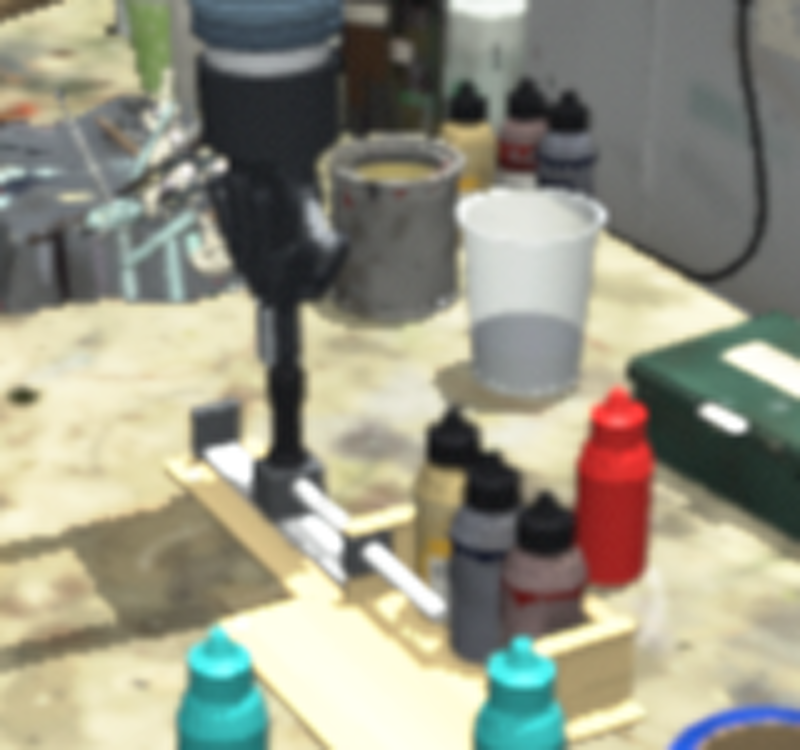

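View pics/w17.png

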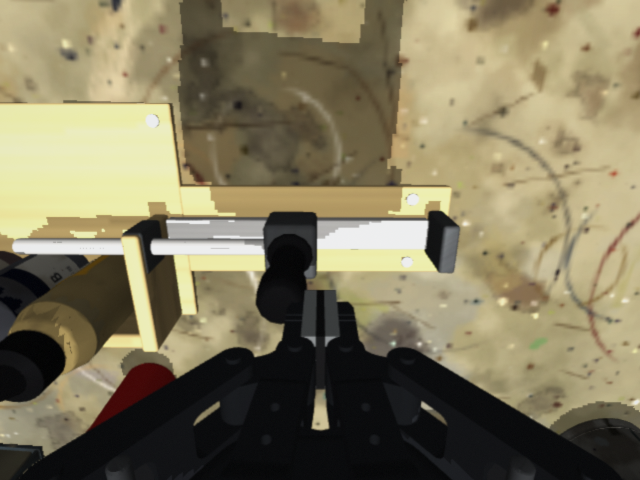

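```bash

python3 - 2>/dev/null <<'E'
from cyl import *
wi=wrist();np.save('w17.npy',wi,allow_pickle=True);s=status.observe();print(s['wrist_force'],s['torque'],s['ee_pos'])
p=pts(wi).reshape(-1,3)
m=(abs(p[:,0]-.561)<.03)&(abs(p[:,1]-.05)<.05)&(p[:,2]>.047)&(p[:,2]<.11)
q_=p[m]
for z0 in np.arange(.047,.11,.006):
    a=q_[(q_[:,2]>=z0)&(q_[:,2]<z0+.006)]
    if len(a): print(z0.round(3),len(a),a.min(0).round(4),a.max(0).round(4))
save(wi,'w17c',(230,190,390,340),5)
E
```

```text
[ 1.67962394 -1.09906031 19.17278417] [-0.53505094 -0.13047299  0.00448446] [0.56711335 0.06994923 0.07239699]
0.047 624 [0.5488 0.0398 0.047 ] [0.5701 0.065  0.053 ]
0.053 156 [0.5522 0.0441 0.053 ] [0.5624 0.0618 0.059 ]
0.059 147 [0.5525 0.044  0.059 ] [0.5623 0.0612 0.065 ]
0.065 167 [0.5526 0.044  0.065 ] [0.5629 0.0613 0.0708]
0.071 113 [0.5524 0.0458 0.071 ] [0.5587 0.0606 0.0768]
0.077 118 [0.551 0.042 0.077] [0.5609 0.063  0.083 ]
0.083 254 [0.5506 0.0421 0.083 ] [0.5618 0.0632 0.089 ]
0.089 286 [0.5507 0.0421 0.089 ] [0.5592 0.0628 0.095 ]
0.095 1483 [0.5507 0.042  0.095 ] [0.5708 0.0814 0.101 ]
0.101 675 [0.5525 0.0444 0.101 ] [0.5697 0.0833 0.107 ]
0.107 271 [0.5544 0.0564 0.107 ] [0.5605 0.0834 0.11  ]
```

View pics/w17c.png

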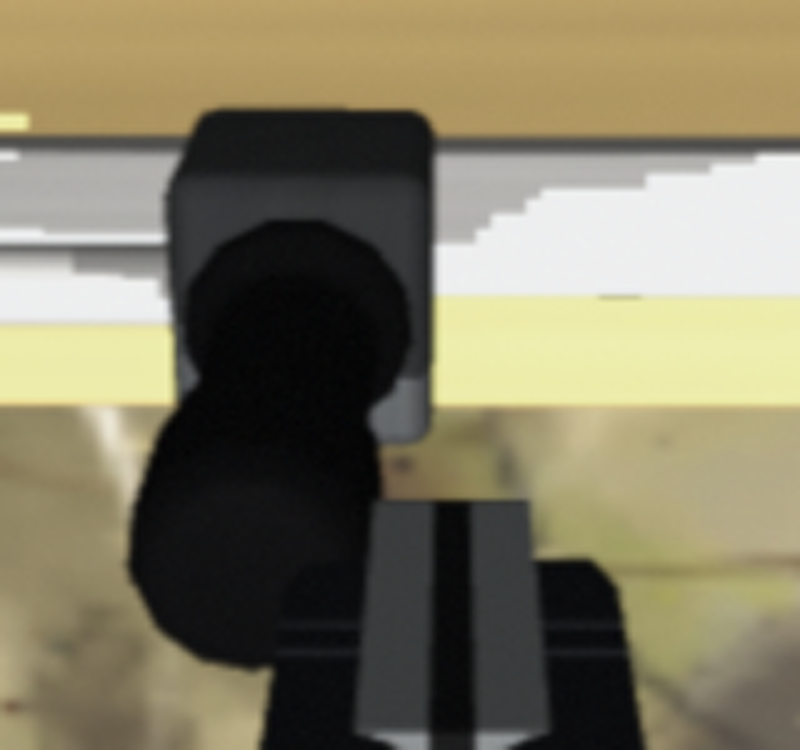

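{"api": "step_arm", "payload": {"targets": [{"hand":-1,"tx":-9,"ty":0,"tz":0,"ax":0,"ay":0,"az":0},{"hand":-1,"tx":-9,"ty":0,"tz":-2,"ax":0,"ay":0,"az":0},{"hand":-1,"tx":-9,"ty":0,"tz":-4,"ax":0,"ay":0,"az":0}]}}

```text
time_s: 14.45
ee_pos: [0.5585, 0.0714, 0.0772]
tcp_rot: [-0.007, 0.703, 0.007, 0.712]
wrist_force: [0.5, -0.7, 0.3]
gripper_width: 0.0001
```

{"api": "step_arm", "payload": {"targets": [{"hand":-1,"tx":-0.5,"ty":-6,"tz":1,"ax":0,"ay":0,"az":0},{"hand":-1,"tx":-0.5,"ty":-12,"tz":1.5,"ax":0,"ay":0,"az":0},{"hand":-1,"tx":-0.5,"ty":-18,"tz":2,"ax":0,"ay":0,"az":0},{"hand":-1,"tx":-0.5,"ty":-24,"tz":2,"ax":0,"ay":0,"az":0},{"hand":-1,"tx":-0.5,"ty":-30,"tz":2,"ax":0,"ay":0,"az":0}]}}

```text
time_s: 14.87
ee_pos: [0.5615, 0.0413, 0.0777]
tcp_rot: [-0.006, 0.702, 0.007, 0.712]
wrist_force: [-1.0, 3.3, -0.6]
gripper_width: -0.0001
```

{"api": "step_arm", "payload": {"targets": [{"hand":-1,"tx":0,"ty":-6,"tz":0,"ax":0,"ay":0,"az":0},{"hand":-1,"tx":0,"ty":-12,"tz":0,"ax":0,"ay":0,"az":0},{"hand":-1,"tx":0,"ty":-18,"tz":0,"ax":0,"ay":0,"az":0},{"hand":-1,"tx":0,"ty":-22,"tz":0,"ax":0,"ay":0,"az":0},{"hand":-1,"tx":0,"ty":-26,"tz":0,"ax":0,"ay":0,"az":0}]}}

```text
time_s: 15.28
ee_pos: [0.5628, 0.0152, 0.0785]
tcp_rot: [-0.007, 0.702, 0.007, 0.712]
wrist_force: [-0.2, 2.7, 0.3]
gripper_width: -0.0001
```

```bash

python3 - 2>/dev/null <<'E'
from look import *
s=status.observe();print(s['ee_pos'],s['wrist_force'])
im=get_image('side');save(im,'s18',(260,160,420,310),5)
E
```

```text
[0.56279879 0.015187   0.07853508] [-0.16643501  2.65598165  0.25308577]
```

View pics/s18.png

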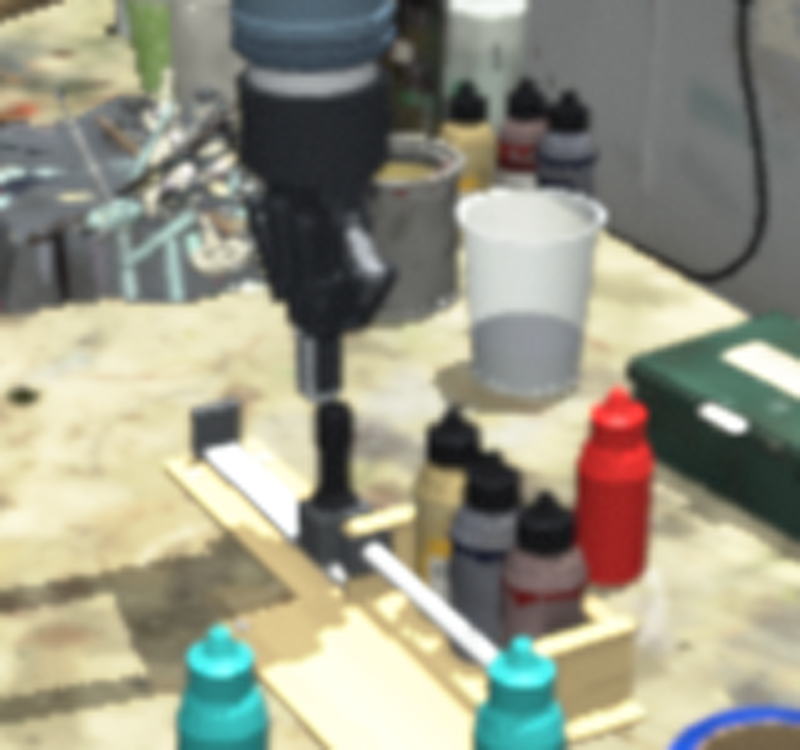

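{"api": "step_arm", "payload": {"targets": [{"hand":-1,"tx":0,"ty":-2,"tz":0,"ax":0,"ay":0,"az":0},{"hand":-1,"tx":0,"ty":-4,"tz":0,"ax":0,"ay":0,"az":0},{"hand":-1,"tx":0,"ty":-6,"tz":0,"ax":0,"ay":0,"az":0},{"hand":-1,"tx":0,"ty":-8,"tz":0,"ax":0,"ay":0,"az":0},{"hand":-1,"tx":0,"ty":-9,"tz":0,"ax":0,"ay":0,"az":0}]}}

```text
time_s: 15.75
ee_pos: [0.5628, 0.0067, 0.0784]
tcp_rot: [-0.007, 0.702, 0.007, 0.712]
wrist_force: [0.1, 1.2, 2.0]
gripper_width: -0.0001
```

{"api": "step_arm", "payload": {"targets": [{"hand":-1,"tx":0,"ty":-1,"tz":0,"ax":0,"ay":0,"az":0},{"hand":-1,"tx":0,"ty":-1.5,"tz":0,"ax":0,"ay":0,"az":0},{"hand":-1,"tx":0,"ty":-2,"tz":0,"ax":0,"ay":0,"az":0}]}}

```text
time_s: 16.0
ee_pos: [0.5629, 0.0048, 0.0784]
tcp_rot: [-0.007, 0.702, 0.007, 0.712]
wrist_force: [0.7, 2.1, 2.8]
gripper_width: -0.0001
```

{"api": "step_arm", "payload": {"targets": [{"hand":-1,"tx":0,"ty":-1,"tz":0,"ax":0,"ay":0,"az":0},{"hand":-1,"tx":0,"ty":-2,"tz":0,"ax":0,"ay":0,"az":0},{"hand":-1,"tx":0,"ty":-2.5,"tz":0,"ax":0,"ay":0,"az":0}]}}

```text
time_s: 16.25
ee_pos: [0.5629, 0.0022, 0.0784]
tcp_rot: [-0.007, 0.702, 0.007, 0.712]
wrist_force: [0.9, 2.6, 2.9]
gripper_width: -0.0
```

{"api": "step_arm", "payload": {"targets": [{"hand":-1,"tx":0,"ty":-0.7,"tz":0,"ax":0,"ay":0,"az":0},{"hand":-1,"tx":0,"ty":-1.4,"tz":0,"ax":0,"ay":0,"az":0}]}}

```text
time_s: 16.42
ee_pos: [0.5629, 0.0015, 0.0783]
tcp_rot: [-0.006, 0.702, 0.007, 0.712]
wrist_force: [1.2, 6.8, 4.1]
gripper_width: 0.0003
```

```bash

python3 - 2>/dev/null <<'E'
from cyl import *
s=status.observe();print(s['ee_pos'],s['wrist_force'])
wi=wrist();p=pts(wi).reshape(-1,3)
for z,rad in(((.054,.073),.009),((.084,.093),.011)):
    m=(abs(p[:,0]-.557)<.015)&(p[:,1]>-.045)&(p[:,1]<.02)&(p[:,2]>z[0])&(p[:,2]<z[1]);a=p[m]
    f=least_squares(lambda c:np.hypot(a[:,0]-c[0],a[:,1]-c[1])-rad,[.562,-.01],loss='soft_l1',f_scale=.001)
    print(f.x.round(4),car(f.x).round(4),len(a),np.median(abs(f.fun)))
save(wi,'w19')
E
```

```text
[0.56288457 0.00152558 0.07833827] [1.15486781 6.78317675 4.07199936]
[ 0.5633 -0.0133] [0.0012 0.0923] 447 0.00014627013839376042
[ 0.5632 -0.0132] [0.0012 0.0923] 366 0.00016435316930967208
```

View pics/w19.png

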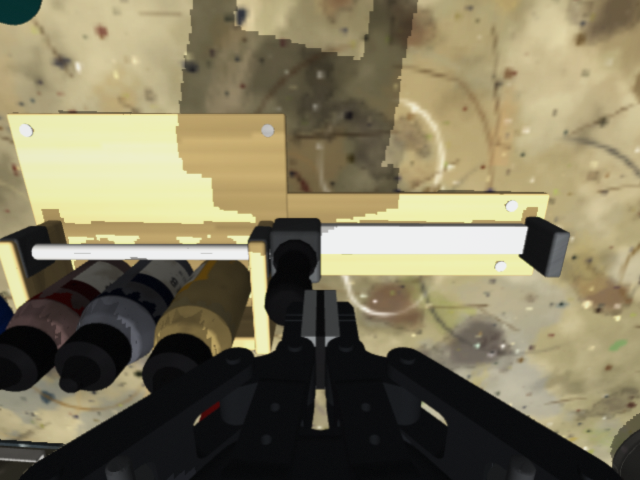

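{"api": "step_arm", "payload": {"targets": [{"hand":-1,"tx":0,"ty":-1,"tz":0,"ax":0,"ay":0,"az":0},{"hand":-1,"tx":0,"ty":-2,"tz":0,"ax":0,"ay":0,"az":0}]}}

```text
time_s: 16.63
ee_pos: [0.5628, 0.001, 0.0783]
tcp_rot: [-0.005, 0.702, 0.008, 0.712]
wrist_force: [1.1, 12.5, 4.5]
gripper_width: 0.0
```

{"api": "step_arm", "payload": {"targets": [{"hand":-1,"tx":0,"ty":10,"tz":0,"ax":0,"ay":0,"az":0},{"hand":-1,"tx":0,"ty":25,"tz":0,"ax":0,"ay":0,"az":0},{"hand":-1,"tx":-30,"ty":30,"tz":0,"ax":0,"ay":0,"az":0},{"hand":-1,"tx":-65,"ty":40,"tz":-10,"ax":0,"ay":0,"az":0},{"hand":-1,"tx":-100,"ty":40,"tz":-20,"ax":0,"ay":0,"az":0}]}}

```text
time_s: 17.05
ee_pos: [0.5389, 0.0396, 0.1775]
tcp_rot: [-0.007, 0.704, 0.007, 0.711]
wrist_force: [0.4, -0.1, 0.2]
gripper_width: -0.0003
```

{"api": "step_arm", "payload": {"targets": [{"hand":-1,"tx":-30,"ty":-10,"tz":-30,"ax":0,"ay":0,"az":0},{"hand":-1,"tx":-50,"ty":-30,"tz":-60,"ax":0,"ay":0,"az":0},{"hand":-1,"tx":-60,"ty":-60,"tz":-80,"ax":0,"ay":0,"az":0},{"hand":-1,"tx":-60,"ty":-80,"tz":-100,"ax":0,"ay":0,"az":0},{"hand":-1,"tx":-60,"ty":-80,"tz":-100,"ax":0,"ay":0,"az":0}]}}

```text
time_s: 17.47
ee_pos: [0.4389, -0.0463, 0.237]
tcp_rot: [-0.007, 0.702, 0.005, 0.712]
wrist_force: [0.6, 0.5, -0.8]
gripper_width: -0.0
```

```bash

python3 - 2>/dev/null <<'E'
from look import *
s=status.observe();print(s['ee_pos'],s['wrist_force'])
wi=wrist();p=pts(wi);save(wi,'w20')
for c0 in([.594,-.106],[.597,-.066],[.599,-.147]):
  for z in((.015,.03),(.05,.08)):
    c,k,e=fitcyl(p,np.array(c0),z);print(z,c.round(4),car(c).round(4),k,e.round(4))
p=p.reshape(-1,3)
for z,rad in(((.054,.073),.009),((.084,.093),.011)):
    m=(abs(p[:,0]-.557)<.02)&(p[:,1]>-.045)&(p[:,1]<.02)&(p[:,2]>z[0])&(p[:,2]<z[1]);a=p[m]
    f=least_squares(lambda c:np.hypot(a[:,0]-c[0],a[:,1]-c[1])-rad,[.562,-.01],loss='soft_l1',f_scale=.001)
    print(f.x.round(4),car(f.x).round(4),len(a))
im=get_image('side');save(im,'s20',(230,140,450,360),3)
E
```

```text
[ 0.43887449 -0.04632791  0.2370389 ] [ 0.56710852  0.54598677 -0.75066829]
(0.015, 0.03) [ 0.5938 -0.1071] [ 0.0299 -0.0021] 136 0.0006
(0.05, 0.08) [ 0.5944 -0.1073] [ 0.0305 -0.0023] 798 0.0006
(0.015, 0.03) [ 0.5798 -0.0682] [0.0166 0.037 ] 20 0.0003
(0.05, 0.08) [ 0.5816 -0.0682] [0.0184 0.0369] 70 0.0005
(0.015, 0.03) [ 0.5989 -0.1479] [ 0.0341 -0.0431] 215 0.0008
(0.05, 0.08) [ 0.6001 -0.1466] [ 0.0354 -0.0417] 722 0.001
[ 0.5634 -0.0134] [0.0013 0.0921] 43
[ 0.5634 -0.0135] [0.0014 0.092 ] 30
```

View pics/w20.png

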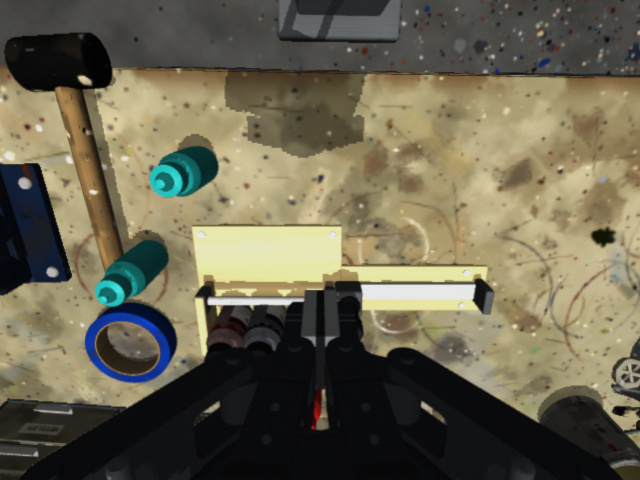

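View pics/s20.png

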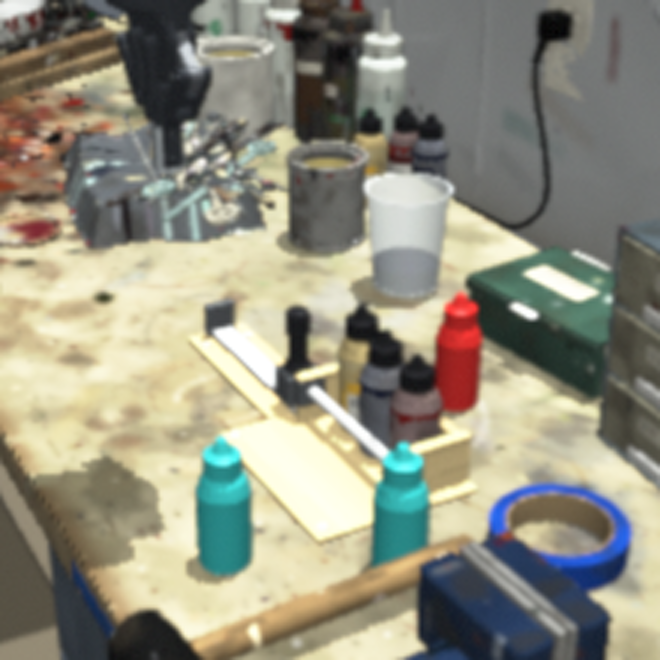

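```bash
python3 -c "
from rig import bot
print(bot.close_job())"
```

```text
the job is handed in; nothing more can be done
None
```

I pushed the grey bottle upright into the row between the tan and maroon ones, then slid the lock to its end stop. The job was handed in at about 17.6 s of the 56 s allowed.

**First push:** I pushed too high, and the bottle leaned forward without falling. I let it settle back upright and pushed again lower down, which worked.

**Lock push:** Part-way along, a wide part of the finger pressed on the top of the lock's grip with about 19 N. I raised the hand 5 mm and carried on.

**Last checks:**
- **Bottles:** Before the lock was slid, all three measured upright, with their axes 30 to 34 mm behind the bar's line. Their fronts were therefore at least 9 mm behind it. Grey and maroon measured the same after locking.
- **Tan bottle:** The gripper blocked the last view of it, so that measurement was no use. The side picture shows it upright in its place behind the bar.
- **Lock:** The grip ended at carrier y +92 mm (nominal +93), and the force rose to 12.5 N against the stop.
- **Rest of the scene:** The cup, tape, mallet and look-alike bottles were not touched and look unmoved. I did not check the tin lid again, but the arm never went near it.

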